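Fetch a specimen with the hook and set it on the imaging pedestal

ROBOT

A 6-joint arm with a two-finger parallel gripper is mounted at the origin on the work surface. World frame = base frame: x ahead of the robot, y to its left, z up, the work surface at z = 0. Lengths are in mm, angles in rad, forces in N, time in s.
With the tool pointing down it reaches from about 350 to 875 mm from the base axis. Payload 4.2 kg.
Tool frame: the origin (TCP) lies at the very end of the fingers, on their centre line; the grasp point (between the pads) lies 19 mm behind it; z points along the fingers, y is the line along which they close (so a half turn about z gives the same grasp; the last joint's range is limited). The gripper opens to 85 mm and grips with 20 to 120 N. Pads are 22 mm wide; open, the fingers measure 114 mm over their backs; the gripper's body (76 mm by 85 mm) begins 54 mm behind the grasp point. The pads swing forward as they close: fully open they stand 13 mm farther back than shut.
Start: joints at [1.363, 0.385, 0.008, 0, -1.194, -0.259], TCP at [281.236, 558.127, 210.812] pointing down, gripper open.
Joint ranges: [-3.14, 3.14], [-1.21, 2.06], [-1.07, 1.41], [-3.16, 2.05], [-2.99, -0.16], [-3.1, 3.1]. Speed limits (rad/s): [2.79, 2.79, 3.14, 3.14, 3.14, 3.14].

INTERFACE

Orientations are given as a unit quaternion [x, y, z, w].
In Python, from bench import arm gives the robot as it stands.
- The arm moves only by the tool servo_tool, never from a script. Its argument "rows" is a list that holds one entry, the list of rows, each a list of 7 numbers: the finger opening in mm, from 0 to 85.4, then the shift along the tool's x, y, z in mm, then the turn, a rotation vector about the tool's x, y, z in rad. A call has 1 to 10 rows; each row is the pose to reach, as a shift and turn from the pose commanded when the call began, along the tool's axes at that moment; what a row does not reach only later rows make up. A row lasts 1/8 s, in which the tool goes at most 62.5 mm and 10.7 degrees, less where a joint would pass 70% of its speed; a pose out of reach is approached as far as the arm can. A call with a gripper value outside its range is refused whole. The fingers move at their own pace and stop on an object; the grip force is fixed at half the most. Time passes only in rows, so rows that repeat a pose let the fingers close. It gives the time, the measured TCP pose, the force, the opening and the grip force at its end, in the units of the state.
- arm.read_state(): the state, without advancing time (a new reading comes with each control period).
- arm.get_image(name): name is "scene" or "top" or "wrist"; returns the picture (480x640x3 uint8, red, green, blue); there is no depth.
- arm.camera_params(name): a dict with "intrinsics" (3x3 intrinsics, pixels), "D" ([k1, k2, p1, p2, k3] as OpenCV has them; the pictures are not rectified), "R" (3x3) and "t" (3): a world point X has camera coordinates R X + t. Camera axes: x right, y down, z forward; pixel columns grow to the right and rows downward; lengths in mm; the calibration is good to about 2 mm. A picture is of the moment at which its call begins: read the wrist's pose just before it. camera_params takes no time and is no camera call; for the wrist camera it gives the pose at the moment of the call.
- arm.job_done(): hands the job in; it is judged then, once.
The state is a dict: "clock": time; "joints": joint angles; "joint_vel": joint speeds; "joint_efforts": joint torques, N m; "position": TCP position; "ee_rot": TCP orientation; "contact_force": force on the tool from outside, world axes, zero at the start; "wrist_torque": the same for the moment, N m; "gripper_width": finger opening in mm; "grasp_force": force on a finger pad.
Only numpy, scipy, OpenCV 4.12 (cv2) and the standard library are available. Lean on these libraries where they do the work, as an engineer would, in place of code of your own. Each camera call takes 0.05 s, during which the arm holds its last target. There are 200 camera calls.

TASK

The specimen holder has slid under the wire drying rack, where fingers do not fit: pick up the retrieving hook and use it to draw the holder out from under the rack. Lay the hook down flat on the bench, then grip the holder and set it down, not drop it, upright and centred on the narrow raised pedestal in front of the macro lens. Leave the beaker, the dropper bottle and the mouse where they are.

Things in the scene. Friction and masses are not known exactly. Their poses are not given: they have to be found in the camera images.
- holder: Specimen holder: a steel disc, 34 mm diameter and 10 mm thick, carrying an upright cork cylinder of 24 mm diameter (from 10 to 38 mm above the underside) with a small brown seed pod on top (to 51 mm). 70 to 110 g. Grip it by the cork. Origin at the centre of its underside, z up. It starts standing on the bench beneath the rack.
- hook: Hook, lying flat, 120 g: wooden handle 100 x 20 x 24 mm high, a straight 7 mm steel rod ahead of it, ending in a flat square crook. Origin: centre of the handle's underside; x along the rod to the crook, y to the crook's side, z up. Rod centreline, 3.5 mm above the underside: along y = 0 to x = 220 mm, then sideways to y = 50, then back to x = 206. Pocket inside the crook: 43 mm wide.
- hook_bar (a point): Middle of the cross bar of the hook's crook, 220 mm ahead of and 25 mm to the +y side of the hook's origin.
- rack: Fixed wire drying rack, 220 mm (its x) by 180 mm (its y): a top of thin bars 20 mm apart, 63 to 73 mm above the bench, on four 8 mm legs at x = +-110, y = +-90 mm; open on all sides between the legs. Origin on the bench under its centre. Its -y side faces the middle of the bench and has clear bench before it.
- rack_mouth (a point): On the bench, middle of the rack's open side (rack x = 0, y = -90 mm); axes as the rack's.
- stand: Fixed imaging stand: white base plate 12 mm thick (100 mm in its x; +50 to -220 mm in its y), an aluminium pedestal at its origin, a camera with a level black lens on a column on its -y side. Lens 36 mm thick, axis 115 mm above the bench, its front 85 mm from the pedestal's axis; the column is 180 mm high. Origin on the bench below the pedestal.
- stand_top (a point): Centre of the pedestal's flat round top, 30 mm in diameter, 90 mm above the bench; axes as the stand's.
- beaker: Bystander: glass beaker, 70 mm diameter, 85 mm high; origin at the centre of its underside.
- dropper: Bystander: amber dropper bottle, 32 mm diameter, 85 mm high; origin at the centre of its underside.
- mouse: Bystander: grey computer mouse, 58 mm (its x) by 100 mm (its y), 34 mm high; origin at the centre of its underside.

How it is judged (in metres and radians):
On the way, in this order (a step that is already met when the one before it is completed fails the run):
1. the hook touches the holder while it is still under the rack (y of holder in the frame of rack between -0.09 and 0.09 m and x of holder in the frame of rack between -0.11 and 0.11 m and contact force between hook and holder above 0.05 N), for 0.02 s.
2. the holder has been drawn wholly out from under the rack, standing on the bench ((y of holder in the frame of rack below -0.112 m or y of holder in the frame of rack above 0.112 m or x of holder in the frame of rack below -0.132 m or x of holder in the frame of rack above 0.132 m) and height (world z) of holder below 0.01 m and angle between holder's own z axis and vertical below 0.2 rad), for 0.2 s.
At the end, for the whole second after the job is handed in: The holder stands upright (within 0.08 rad) and still on the pedestal's top, its axis within 8 mm of the pedestal's; the hook lies flat (within 0.08 rad) and still on the bench, its underside within 6 mm of the surface (horizontal distance between holder and stand_top below 0.008 m and z of holder in the frame of stand_top between -0.004 and 0.004 m and angle between each of holder, hook's own z axis and vertical below 0.08 rad and linear speed of each of holder, hook below 0.02 m/s and height (world z) of hook between -0.006 and 0.006 m); the robot touches nothing.
It fails at once if fingers or arm touch the holder while its centre is still under the rack ((y of holder in the frame of rack between -0.09 and 0.09 m and x of holder in the frame of rack between -0.11 and 0.11 m) and height (world z) of holder below 0.06 m and contact force between any of the fingers, the arm and holder above 0.2 N).
It fails at once if the holder is dropped onto the pedestal: let go of more than 8 mm above its top (horizontal distance between holder and stand_top below 0.03 m and z of holder in the frame of stand_top above 0.008 m and contact force between the fingers and holder below 0.05 N).
It fails at once if the beaker, dropper bottle or mouse is moved more than 20 mm or tipped over (distance of any of beaker, dropper, mouse from where it was at the start of the episode above 0.02 m or angle between any of beaker, dropper, mouse's own z axis and vertical above 0.4 rad).
It also fails if it takes over 67 s, if anything falls off the work surface, if the arm or the gripper's body presses on something with over 40 N, if the wrist force passes 120 N, or if a joint passes its speed limit or range.

## Working session

There is one attempt and no reset: what is moved stays moved. The work goes in short steps, Python scripts to look and compute and a tool call to move; the robot and the scene stay as the last step left them, time stands still between calls to the robot, and variables do not carry over. Pictures are saved under pics/ and viewed, at most 10 in all, crops included, and the job is handed in when it is done.

Besides the shell and the picture viewer there is one more tool, called after "Request:" by a JSON object that holds its "op" and its "data". servo_tool: Moves the arm, as the interface text tells. Its arguments: {"type":"object","properties":{"rows":{"type":"array"}},"required":["rows"]}

```bash
mkdir -p pics; ls
cat > h.py <<'E'
import numpy as np, cv2
from bench import arm
from scipy.spatial.transform import Rotation as Ro
def snap(n,f):
    P=arm.camera_params(n); im=arm.get_image(n); b=cv2.cvtColor(im,cv2.COLOR_RGB2BGR)
    cv2.imwrite(f'pics/{f}.png',b); np.savez(f'pics/{f}.npz',**{k:np.array(v) for k,v in P.items() if k in('intrinsics','D','R','t')}); return b,P
def load(f): return cv2.imread(f'pics/{f}.png'),dict(np.load(f'pics/{f}.npz'))
def ray(P,uv):
    K=np.array(P['intrinsics'],float);D=np.array(P['D'],float);R=np.array(P['R']);t=np.array(P['t']).ravel()
    q=cv2.undistortPoints(np.array(uv,float).reshape(-1,1,2),K,D).reshape(-1,2)
    d=np.c_[q,np.ones(len(q))]@R; return -R.T@t,d
def plane(P,uv,z):
    c,d=ray(P,uv); return c+d*((z-c[2])/d[:,2])[:,None]
def proj(P,X):
    R=np.array(P['R'],float);t=np.array(P['t'],float).ravel()
    return cv2.projectPoints(np.array(X,float).reshape(-1,1,3),cv2.Rodrigues(R)[0],t,np.array(P['intrinsics'],float),np.array(P['D'],float))[0].reshape(-1,2)
E
python3 - <<'E'
from h import *
for n in('scene','top'):
    b,P=snap(n,n+'0'); print(n,np.round(-np.array(P['R']).T@np.array(P['t']).ravel()),np.round(P['intrinsics'],0).tolist(),P['D'])
s=arm.read_state();print(s['position'],s['ee_rot'],s['clock'])
E
```

```text
pics
scene [1062. -474.  891.] [[577.0, 0.0, 332.0], [0.0, 577.0, 241.0], [0.0, 0.0, 1.0]] [0.00654284 0.         0.         0.         0.        ]
top [ 550.   33. 1016.] [[455.0, 0.0, 318.0], [0.0, 455.0, 247.0], [0.0, 0.0, 1.0]] [-0.11686596  0.          0.          0.          0.        ]
[281.02888542 557.6153746  209.80187923] [ 9.72861877e-01 -2.31384379e-01 -1.62888153e-04  1.00535205e-03] 0.1
```

View pics/top0.png

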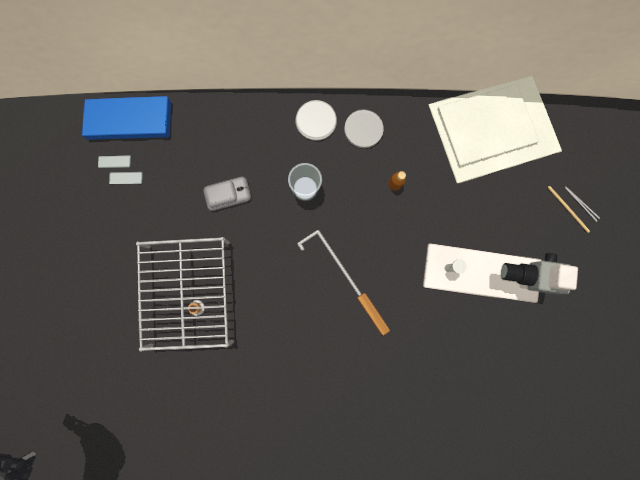

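View pics/scene0.png

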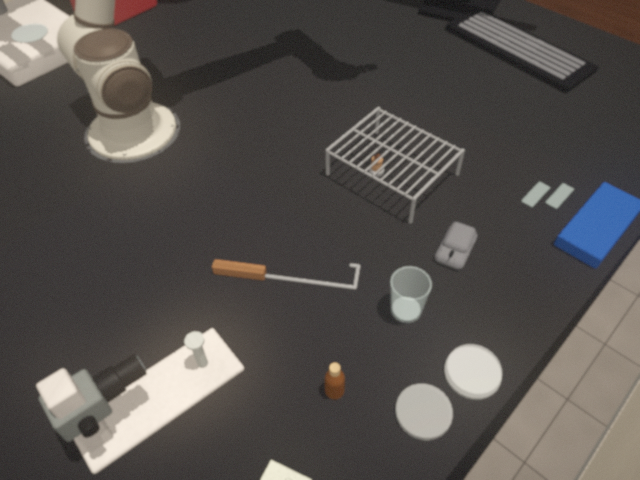

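The top view shows the rack at left (corners about (138,242), (225,240), (229,348), (141,348)), with the holder under it near (197,308). The hook handle runs (385,332) to (361,295), its corner is at (319,232) and the crook tip is near (302,248). The pedestal is at (458,267), with the lens to its right (−y). The scene view agrees: rack at (395,155), holder at (377,163), handle at (240,269).

Run:
```python
from h import *
b,P=load('top0'); s,Q=load('scene0')
def om(b):
    h=cv2.cvtColor(b,cv2.COLOR_BGR2HSV); return cv2.inRange(h,(8,120,80),(22,255,255))
for im,p,n in((b,P,'top'),(s,Q,'scene')):
    cs=cv2.findContours(om(im),0,1)[0]
    for c in cs:
        if cv2.contourArea(c)>8:
            r=cv2.minAreaRect(c);print(n,cv2.contourArea(c),np.round(r[0]),np.round(r[1]),plane(p,cv2.boxPoints(r),24).round()[:,:2].tolist() if cv2.contourArea(c)>200 else '')
print('rack',plane(P,[[138,242],[225,240],[229,348],[141,348]],70).round().tolist())
print('rack sc',plane(Q,[[379,110],[463,151],[413,198],[327,150]],70).round().tolist())
print('crook',plane(P,[[319,232],[300,244],[303,249]],7).round().tolist(), plane(Q,[[355,287],[358,266],[351,265]],7).round().tolist())
print('ped',plane(P,[[459,266]],90).round().tolist(),plane(Q,[[194,341]],90).round().tolist())
A=cv2.resize(b[225:360,130:240],None,fx=4,fy=4,interpolation=2)[:540]
B=cv2.resize(s[130:200,340:420],None,fx=4,fy=4,interpolation=2)
C=np.zeros((600,800,3),np.uint8);C[:540,:440]=A;C[:280,450:770]=B;
D=cv2.resize(b[245:300,420:500],None,fx=4,fy=4,interpolation=2);C[300:520,450:770]=D
cv2.imwrite('pics/crop1.png',C)
```

```text
top 25.0 [195. 311.] [ 3. 11.] 
top 15.0 [194. 305.] [ 2. 10.] 
top 409.0 [373. 314.] [46. 10.] [[536.0, -74.0], [547.0, -92.0], [462.0, -147.0], [451.0, -128.0]]
top 162.0 [396. 181.] [14. 17.] 
scene 390.5 [334. 384.] [27. 19.] [[764.0, -161.0], [787.0, -140.0], [818.0, -175.0], [796.0, -196.0]]
scene 685.5 [238. 269.] [53. 15.] [[474.0, -157.0], [450.0, -132.0], [536.0, -76.0], [558.0, -102.0]]
scene 2101.0 [584.  21.] [ 42. 109.] [[411.0, 1112.0], [647.0, 1323.0], [740.0, 1112.0], [522.0, 918.0]]
rack [[654.0, 389.0, 70.0], [657.0, 204.0, 70.0], [434.0, 194.0, 70.0], [433.0, 379.0, 70.0]]
rack sc [[438.0, 375.0, 70.0], [655.0, 387.0, 70.0], [659.0, 208.0, 70.0], [441.0, 198.0, 70.0]]
crook [[681.0, 5.0, 7.0], [654.0, 48.0, 7.0], [643.0, 41.0, 7.0]] [[685.0, 7.0, 7.0], [658.0, 48.0, 7.0], [646.0, 41.0, 7.0]]
ped [[598.0, -282.0, 90.0]] [[600.0, -285.0, 90.0]]
```

View pics/crop1.png

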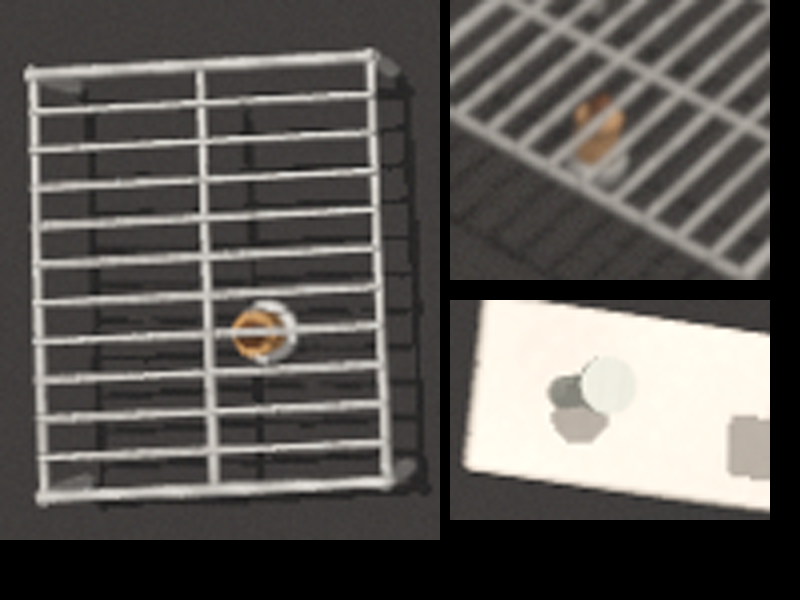

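The crop shows the holder disc centred near top-picture pixel (196.5,308), and the rack turned about 2° from the world axes. The hook measurements agree with the given sizes: the origin-to-corner distance comes out at 217–220 mm.

```bash
cat >> h.py <<'E'
def go(pos,psi,st=None):
    s=st or arm.read_state(); R0=Ro.from_quat(s['ee_rot']); 
    Rt=Ro.from_matrix(np.array([[np.cos(psi),np.sin(psi),0],[np.sin(psi),-np.cos(psi),0],[0,0,-1]]))
    d=R0.inv().apply(np.array(pos)-s['position']); print('shift',d.round(1),'rot',(R0.inv()*Rt).as_rotvec().round(4),'dist',np.linalg.norm(d).round(0))
def st():
    s=arm.read_state(); e=Ro.from_quat(s['ee_rot']).as_matrix(); print('t',round(s['clock'],2),'p',np.round(s['position'],1),'psi',round(float(np.arctan2(e[1,0],e[0,0])),4),'tilt',round(float(np.arccos(-e[2,2])),4),'q',np.round(s['joints'],2),'F',np.round(s['contact_force'],1),'w',round(float(s['gripper_width']),1),'g',round(float(s['grasp_force']),1)); return s
E
python3 - <<'E'
from h import *
b,P=load('top0'); s,Q=load('scene0')
print(plane(P,[[196.5,308]],10),plane(P,[[194.5,308.2]],45),'sc',plane(Q,[[340+598/4,130+165/4]],6.))
st(); go([499,-110,150],0.562-np.pi)
c=np.array([546,292]);print(proj(Q,[[497.,316,38]]))
E
```

```text
[[513.93806736 276.65876022  10.        ]] [[514.78333347 272.46068232  45.        ]] sc [[703.57762236 438.10624552   6.        ]]
t 0.1 p [281.  557.6 209.8] psi -0.467 tilt 0.002 q [ 1.36  0.39  0.01 -0.   -1.19 -0.26] F [ 0.2  0.1 -0.6] w 85.2 g 0.0
shift [495.2 497.9  60.9] rot [ 1.1000e-03 -2.2000e-03  2.1126e+00] dist 705.0
[[381.89136446 145.5889811 ]]
```

Request:
{"op": "servo_tool", "data": {"rows": [[[85, 495, 498, 61, 0, 0, 2.11], [85, 495, 498, 61, 0, 0, 2.11], [85, 495, 498, 61, 0, 0, 2.11], [85, 495, 498, 61, 0, 0, 2.11], [85, 495, 498, 61, 0, 0, 2.11], [85, 495, 498, 61, 0, 0, 2.11], [85, 495, 498, 61, 0, 0, 2.11], [85, 495, 498, 61, 0, 0, 2.11], [85, 495, 498, 61, 0, 0, 2.11], [85, 495, 498, 61, 0, 0, 2.11]]]}}

```text
clock: 1.35
position: [474.7, -35.8, 156.6]
ee_rot: [-0.387, 0.922, 0.0, 0.0]
contact_force: [1.8, 1.6, -0.4]
gripper_width: 84.8
grasp_force: 0.0
```

Run:
```python
from h import *
b,Q=load('scene0');print(plane(Q,[[377,171]],6.),plane(Q,[[377,155]],45.))
st(); go([499,-110,150],0.562-np.pi)
```

```text
[[520.07324831 273.81441072   6.        ]] [[512.78743088 279.01374192  45.        ]]
t 1.35 p [474.7 -35.8 156.6] psi -2.3477 tilt 0.0002 q [ 0.27  0.18 -0.43 -0.   -0.96 -1.04] F [ 1.8  1.6 -0.4] w 84.8 g 0.0
shift [ 35.9 -69.4   6.6] rot [-1.000e-04  2.000e-04  2.319e-01] dist 78.0
```

Request:
{"op": "servo_tool", "data": {"rows": [[[85, 36, -69, 7, 0, 0, 0.23], [85, 36, -69, 7, 0, 0, 0.23], [85, 36, -69, 7, 0, 0, 0.23], [85, 36, -69, 7, 0, 0, 0.23]]]}}

```text
clock: 1.85
position: [498.5, -106.7, 149.7]
ee_rot: [-0.282, 0.959, 0.0, -0.0]
contact_force: [-1.1, 0.2, 0.6]
gripper_width: 84.7
grasp_force: 0.0
```

Run:
```python
from h import *
st(); b,P=snap('wrist','w1'); print(np.round(-np.array(P['R']).T@np.array(P['t']).ravel()))
h=cv2.cvtColor(b,cv2.COLOR_BGR2HSV);m=cv2.inRange(h,(6,100,60),(24,255,255))
for c in cv2.findContours(m,0,1)[0]:
    if cv2.contourArea(c)>300:
        r=cv2.minAreaRect(c); p=plane(P,cv2.boxPoints(r),24); print(np.round(r[0]),np.round(r[1]),p.round(1)[:,:2].tolist(),p.mean(0).round(1))
```

```text
t 1.85 p [ 498.5 -106.7  149.7] psi -2.5698 tilt 0.0003 q [ 0.11  0.25 -0.36 -0.   -0.96 -1.11] F [-1.1  0.2  0.6] w 84.7 g 0.0
[ 430. -153.  313.]
[318. 215.] [130.  27.] [[459.6, -148.6], [449.3, -132.5], [533.1, -77.9], [544.5, -95.7]] [ 496.6 -113.7   24. ]
```

View pics/w1.png

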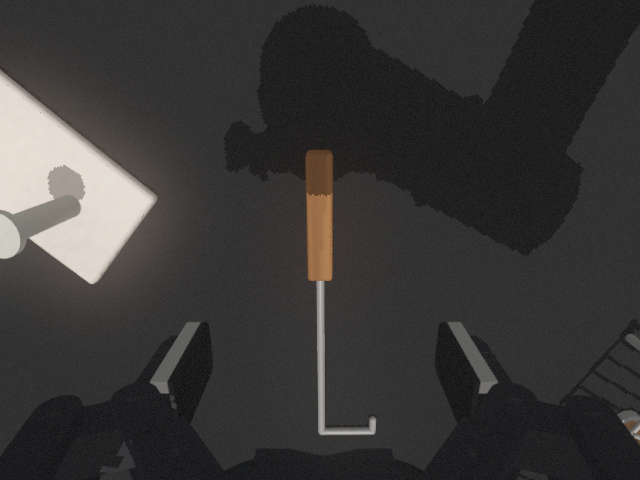

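The wrist view shows the handle centred at (318,215) and running vertically, with the rod end at (321,431). The hook is aligned with the tool.

Run:
```python
from h import *
b,P=load('w1'); print(plane(P,[[321,431]],5).round(1),plane(P,[[374,431]],5).round(1))
go([497,-112.5,3],0.566-np.pi)
```

```text
[[681.5   6.7   5. ]] [[653.6  50.8   5. ]]
shift [  4.7  -4.2 146.9] rot [0.0001 0.0002 0.0063] dist 147.0
```

Request:
{"op": "servo_tool", "data": {"rows": [[[85, 4, -4, 60, 0, 0, 0.01], [85, 4, -4, 110, 0, 0, 0.01], [85, 4, -4, 135, 0, 0, 0.01], [85, 4, -4, 146, 0, 0, 0.01], [85, 4, -4, 146, 0, 0, 0.01], [85, 4, -4, 146, 0, 0, 0.01]]]}}

```text
clock: 2.65
position: [498.8, -112.8, 5.0]
ee_rot: [-0.277, 0.961, -0.0, 0.001]
contact_force: [-0.6, 0.0, -0.1]
gripper_width: 85.2
grasp_force: 0.0
```

Run:
```python
from h import *
st(); go([497,-112.5,3],0.571-np.pi)
```

```text
t 2.65 p [ 498.8 -112.8    5. ] psi -2.5808 tilt 0.0028 q [ 0.1   0.45 -0.52  0.   -0.6  -1.11] F [-0.6  0.  -0.1] w 85.2 g 0.0
shift [1.4 1.2 2. ] rot [-0.0015  0.0025 -0.0102] dist 3.0
```

Request:
{"op": "servo_tool", "data": {"rows": [[[15, 1, 1, 1, 0, 0, 0], [15, 1, 1, 1, 0, 0, 0], [0, 1, 1, 1, 0, 0, 0], [0, 1, 1, 1, 0, 0, 0], [0, 1, 1, 1, 0, 0, 0], [0, 1, 1, 1, 0, 0, 0], [0, 1, 1, 1, 0, 0, 0], [0, 1, 1, 1, 0, 0, 0]]]}}

```text
clock: 3.65
position: [497.8, -112.9, 6.1]
ee_rot: [-0.277, 0.961, -0.001, 0.002]
contact_force: [-4.8, 2.8, 23.9]
gripper_width: 1.0
grasp_force: 42.5
```

Run:
```python
from h import *
st()
```

```text
t 3.65 p [ 497.8 -112.9    6.1] psi -2.5797 tilt 0.0034 q [ 0.1   0.44 -0.52  0.   -0.6  -1.11] F [-4.8  2.8 23.9] w 1.0 g 42.5
```

Run:
```python
from h import *
b,P=snap('wrist','w2'); t,Q=snap('top','t2')
C=np.hstack([cv2.resize(b,(440,330)),cv2.resize(t[200:365,280:460],(360,330))]);cv2.imwrite('pics/c2.png',C)
```

```text
(no output)
```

View pics/c2.png

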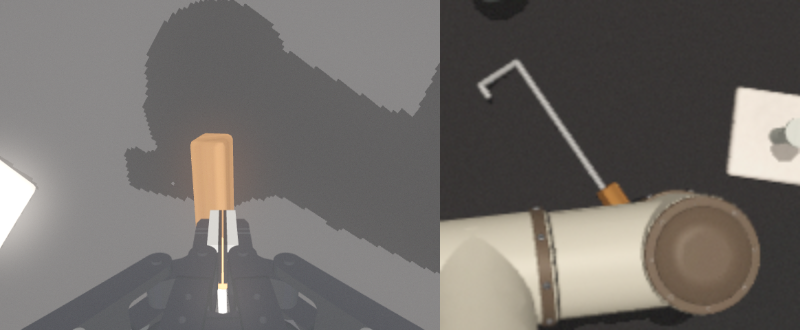

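The wrist view shows the fingers shut over the handle, with the handle still visible behind them at (212,180) and a gap of about 1 mm. The top view shows the hook unmoved. I'll check the finger geometry against projection.

Run:
```python
from h import *
b,P=load('w2'); s=arm.read_state(); T=np.array(s['position']);R=Ro.from_quat(s['ee_rot']).as_matrix()
print('cam',(-P['R'].T@P['t'].ravel()).round(), 'TCP px',proj(P,[T,T-19*R[:,2]]).round()*440/640)
yaw=.571;ex=np.array([np.cos(yaw),np.sin(yaw),0]);ey=np.array([-ex[1],ex[0],0]);o=np.array([497,-112.5,0])
for z in(0,24): print(z,(proj(P,[o+sx*50*ex+sy*10*ey+[0,0,z] for sx,sy in((-1,-1),(-1,1),(1,1),(1,-1))])*440/640).round().tolist())
```

```text
cam [ 428. -158.  169.] TCP px [[224.125  207.625 ]
 [224.8125 222.0625]]
0 [[209.0, 130.0], [241.0, 130.0], [239.0, 263.0], [212.0, 264.0]]
24 [[207.0, 139.0], [244.0, 138.0], [241.0, 287.0], [211.0, 287.0]]
```

Run:
```python
from h import *
b,P=load('w2'); cv2.imwrite('pics/c3.png',cv2.resize(b[180:480,200:500],(600,600)))
```

```text
(no output)
```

View pics/c3.png

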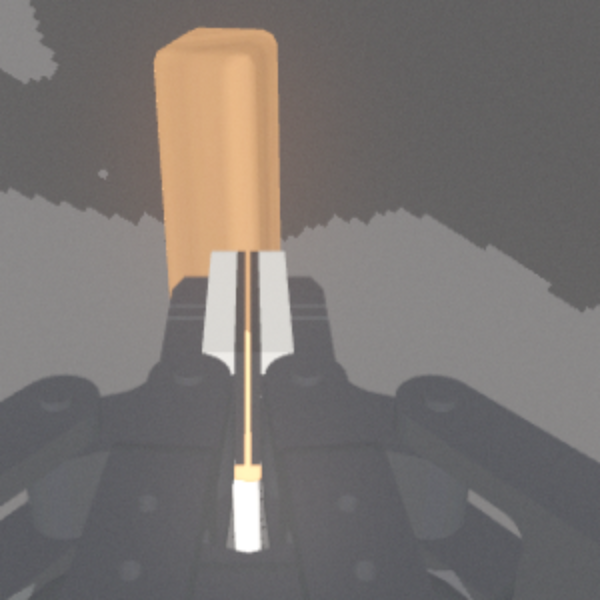

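The close-up shows the handle shifted left of the fingers and possibly rolled, so they aren't properly straddling it. I'll look from the scene camera.

Run:
```python
from h import *
b,P=snap('scene','s2'); st(); cv2.imwrite('pics/c4.png',cv2.resize(b[200:320,180:380],(800,480),interpolation=2))
```

```text
t 3.8 p [ 497.8 -112.9    6.1] psi -2.5798 tilt 0.0034 q [ 0.1   0.44 -0.52  0.   -0.6  -1.11] F [-6.5  2.4 23.3] w 1.2 g 42.5
```

View pics/c4.png

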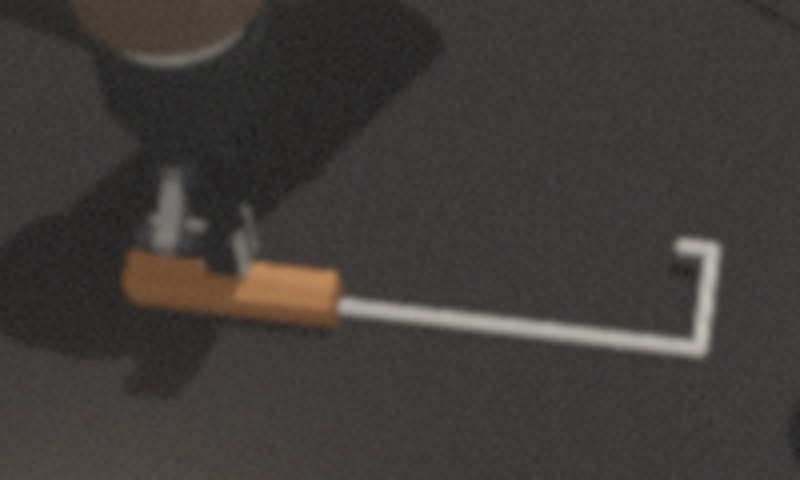

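The hook's handle has slipped to its −y side and rolled slightly. The open fingertips stood too high and rode over its rounded edge. I'll back off, then come down again with the fingers partly closed and lower.

Request:
{"op": "servo_tool", "data": {"rows": [[[5, 0, 0, 0, 0, 0, 0], [5, 0, 0, -10, 0, 0, 0], [5, 0, 0, -30, 0, 0, 0], [20, 0, 0, -70, 0, 0, 0], [38, 0, 0, -110, 0, 0, 0], [38, 0, 0, -140, 0, 0, 0], [38, 0, 0, -140, 0, 0, 0], [38, 0, 0, -140, 0, 0, 0]]]}}

```text
clock: 4.8
position: [495.5, -112.9, 141.8]
ee_rot: [-0.276, 0.961, 0.0, -0.001]
contact_force: [-0.0, 0.1, 0.2]
gripper_width: 37.9
grasp_force: 0.0
```

```bash
cat > m.py <<'E'
from h import *
import sys
st(); b,P=snap('wrist',sys.argv[1])
h=cv2.cvtColor(b,cv2.COLOR_BGR2HSV);m=cv2.inRange(h,(6,100,40),(24,255,255))
for c in cv2.findContours(m,0,1)[0]:
    if cv2.contourArea(c)>300:
        r=cv2.minAreaRect(c); p=plane(P,cv2.boxPoints(r),24); print(np.round(r[0]),np.round(r[1]),round(r[2],1),p.round(1)[:,:2].tolist(),p.mean(0).round(1))
E
python3 m.py w3
```

```text
t 4.8 p [ 495.5 -112.9  141.8] psi -2.5823 tilt 0.0017 q [ 0.1   0.25 -0.37 -0.   -0.95 -1.11] F [-0.   0.1  0.2] w 37.9 g 0.0
[319. 225.] [133.  28.] 88.5 [[460.9, -152.0], [450.1, -135.6], [534.2, -79.2], [546.2, -97.3]] [ 497.8 -116.    24. ]
```

View pics/w3.png

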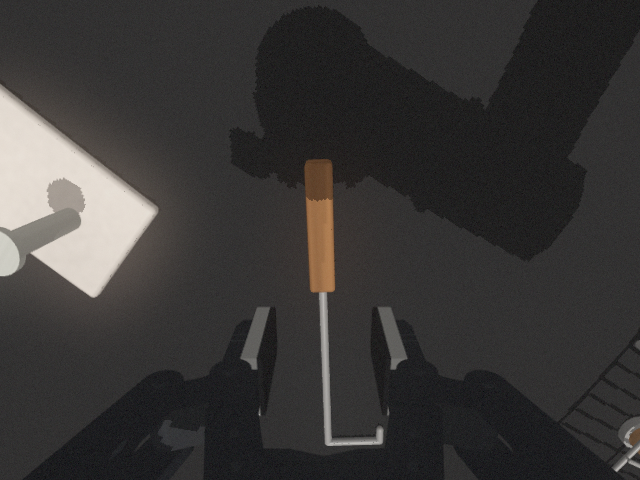

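The hook lies flat again, with the handle centred at (320,225), the rod end at (328,442) and the tip at (380,432), about 2° off the tool axis. The fingers are at 38 mm on either side of it.

Run:
```python
from h import *
b,P=load('w3'); k=plane(P,[[328.5,442]],5)[0]; f=plane(P,[[322.5,296]],5)[0]; c=plane(P,[[320.2,226]],24)[0]
y=np.arctan2(*(k-f)[1::-1]); print(k,f,c,'yaw',y, np.arctan2(*(k-c)[1::-1]),np.linalg.norm((k-c)[:2]))
o=k[:2]-220*np.array([np.cos(y),np.sin(y)]);print(o)
for z in(30,1):go([*( (o+c[:2])/2),z],y-np.pi)
```

```text
[680.90361929   7.66933288   5.        ] [550.50512012 -80.55794408   5.        ] [ 495.70265955 -116.74115165   24.        ] yaw 0.5948462070951016 0.5915200557457674 223.10841344521342
[ 498.6919872  -115.61457171]
shift [-1.000e-01 -3.900e+00  1.115e+02] rot [ 0.0016 -0.0021 -0.0354] dist 112.0
shift [ -0.2  -4.  140.5] rot [ 0.0016 -0.0021 -0.0354] dist 141.0
```

Request:
{"op": "servo_tool", "data": {"rows": [[[38, 0, -4, 50, 0, 0, -0.035], [38, 0, -4, 90, 0, 0, -0.035], [38, 0, -4, 115, 0, 0, -0.035], [38, 0, -4, 130, 0, 0, -0.035], [38, 0, -4, 140, 0, 0, -0.035], [38, 0, -4, 140, 0, 0, -0.035], [38, 0, -4, 140, 0, 0, -0.035]]]}}

```text
clock: 5.72
position: [499.2, -116.2, 3.5]
ee_rot: [-0.293, 0.956, -0.0, 0.001]
contact_force: [-0.4, 1.1, 0.6]
gripper_width: 37.8
grasp_force: 0.0
```

Request:
{"op": "servo_tool", "data": {"rows": [[[18, 0, 0, 0, 0, 0, 0], [10, 0, 0, 0, 0, 0, 0], [10, 0, 0, 0, 0, 0, 0], [10, 0, 0, 0, 0, 0, 0], [10, 0, 0, 0, 0, 0, 0], [10, 0, 0, 0, 0, 0, 0]]]}}

```text
clock: 6.48
position: [499.1, -116.2, 3.9]
ee_rot: [-0.293, 0.956, -0.0, 0.001]
contact_force: [-0.1, 1.1, 5.4]
gripper_width: 10.3
grasp_force: 3.0
```

Run:
```python
from h import *
st(); b,P=snap('wrist','w4'); s,Q=snap('scene','s4')
T=np.array(arm.read_state()['position']); pt=proj(Q,[T])[0]; print(pt, proj(P,[T]))
x,y=int(pt[0]),int(pt[1]); A=cv2.resize(s[y-40:y+35,x-35:x+35],(560,600),interpolation=2)
B=cv2.resize(b[150:450,200:440],(240,300))
C=np.zeros((600,800,3),np.uint8);C[:,:560]=A;C[:300,560:]=B
cv2.drawMarker(C,(int((pt[0]-x+35)*8),int((pt[1]-y+40)*8)),(0,255,0),0,20)
cv2.imwrite('pics/c5.png',C)
```

```text
t 6.47 p [ 499.1 -116.2    3.9] psi -2.5464 tilt 0.0019 q [ 0.09  0.45 -0.51  0.   -0.6  -1.06] F [-0.1  1.1  5.4] w 10.3 g 3.0
[237.99010973 273.50453415] [[326.37993466 302.22865046]]
```

View pics/c5.png

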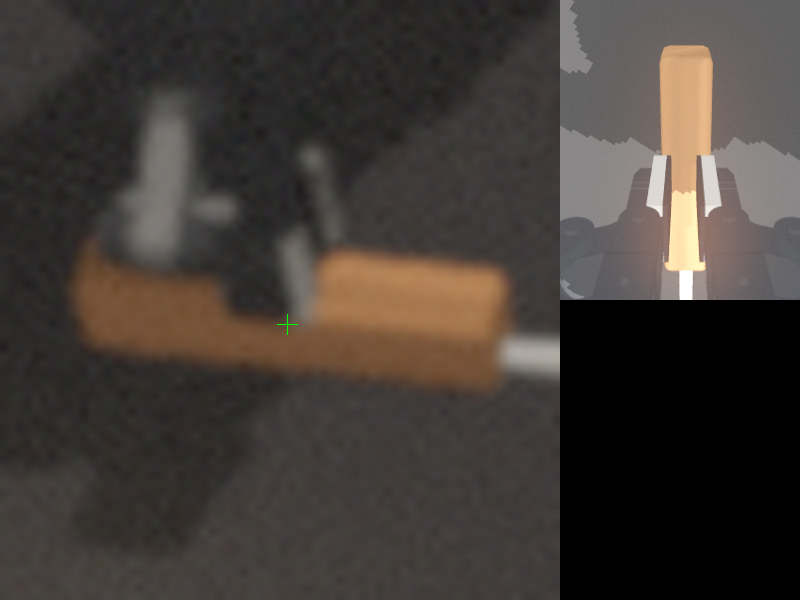

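The scene crop shows the near fingertip only at the handle's top edge, around (295,320) in the crop, with the whole side face visible below it. The real tip height seems higher than the state says, so I'll quantify that.

Run:
```python
from h import *
s,Q=load('s4'); S=arm.read_state();T=np.array(S['position']);T[2]=0
y=.595;ex=np.array([np.cos(y),np.sin(y),0]);ey=np.array([-ex[1],ex[0],0]);o=np.array([498,-116,0])
cr=lambda X:((proj(Q,X)-[238-35,273-40])*8).round().tolist()
for l in(5,10,18):
    print('finger',l,[cr([T-l*ey+[0,0,z]])[0] for z in(0,5,15,25)])
for z in(0,24): print('handle near',z,cr([o+sx*50*ex-10*ey+[0,0,z] for sx in(-1,0,1)]),'far',cr([o+50*ex+10*ey+[0,0,z]]))
```

```text
finger 5 [[277.0, 351.0], [274.0, 338.0], [269.0, 313.0], [263.0, 288.0]]
finger 10 [[272.0, 368.0], [269.0, 355.0], [264.0, 330.0], [258.0, 305.0]]
finger 18 [[264.0, 395.0], [261.0, 383.0], [255.0, 358.0], [250.0, 333.0]]
handle near 0 [[63.0, 341.0], [269.0, 365.0], [476.0, 389.0]] far [[494.0, 320.0]]
handle near 24 [[46.0, 281.0], [256.0, 305.0], [467.0, 329.0]] far [[485.0, 260.0]]
```

The handle projects where it should, at z 0 to 24. The fingertip is really about 15–20 mm up although the state says 4, so the tips only pinched the top edge. I'll open and descend gently, watching the force.

Request:
{"op": "servo_tool", "data": {"rows": [[[40, 0, 0, 0, 0, 0, 0], [40, 0, 0, 0, 0, 0, 0], [40, 0, 0, 0, 0, 0, 0], [40, 0, 0, 2, 0, 0, 0], [40, 0, 0, 4, 0, 0, 0], [40, 0, 0, 4, 0, 0, 0]]]}}

```text
clock: 7.32
position: [498.2, -116.3, -1.6]
ee_rot: [-0.293, 0.956, 0.0, -0.0]
contact_force: [0.3, -0.4, -0.5]
gripper_width: 39.7
grasp_force: 0.0
```

Request:
{"op": "servo_tool", "data": {"rows": [[[40, 0, 0, 2, 0, 0, 0], [40, 0, 0, 4, 0, 0, 0], [40, 0, 0, 4, 0, 0, 0]]]}}

```text
clock: 7.7
position: [498.3, -116.3, -5.5]
ee_rot: [-0.293, 0.956, 0.0, -0.0]
contact_force: [0.0, -0.7, -0.8]
gripper_width: 39.6
grasp_force: 0.0
```

Request:
{"op": "servo_tool", "data": {"rows": [[[40, 0, 0, 2, 0, 0, 0], [40, 0, 0, 4, 0, 0, 0], [40, 0, 0, 4, 0, 0, 0]]]}}

```text
clock: 8.07
position: [498.3, -116.3, -9.5]
ee_rot: [-0.293, 0.956, 0.0, -0.0]
contact_force: [0.1, 0.7, 1.1]
gripper_width: 39.8
grasp_force: 0.0
```

Request:
{"op": "servo_tool", "data": {"rows": [[[40, 0, 0, 1, 0, 0, 0], [40, 0, 0, 3, 0, 0, 0], [40, 0, 0, 3, 0, 0, 0]]]}}

```text
clock: 8.45
position: [498.3, -116.3, -12.5]
ee_rot: [-0.293, 0.956, 0.0, -0.0]
contact_force: [-0.3, 0.3, -0.6]
gripper_width: 40.0
grasp_force: 0.0
```

Request:
{"op": "servo_tool", "data": {"rows": [[[40, 0, 0, 2, 0, 0, 0], [40, 0, 0, 3, 0, 0, 0], [20, 0, 0, 3, 0, 0, 0], [10, 0, 0, 3, 0, 0, 0], [10, 0, 0, 3, 0, 0, 0], [10, 0, 0, 3, 0, 0, 0], [10, 0, 0, 3, 0, 0, 0]]]}}

```text
clock: 9.32
position: [498.5, -116.3, -15.1]
ee_rot: [-0.293, 0.956, -0.0, 0.0]
contact_force: [-0.7, 0.7, 1.8]
gripper_width: 18.7
grasp_force: 60.3
```

The handle is gripped properly now, at 18.7 mm and 60 N. The state reads the real tip height about 18 mm low, so from here I work in relative heights. The hook is flat when the state z is −15.1.

Run:
```python
from h import *
st(); b,P=load('top0');print('beaker',plane(P,[[305,188]],0).round(),'mouse',plane(P,[[227,194]],20).round())
go([420,-116,25],-2.546); go([420,-116,25],-1.55)
```

```text
t 9.32 p [ 498.5 -116.3  -15.1] psi -2.5468 tilt 0.0003 q [ 0.09  0.48 -0.53  0.   -0.56 -1.06] F [-0.7  0.7  1.8] w 18.7 g 60.3
beaker [[783.  36.   0.]] mouse [[766. 210.  20.]]
shift [ 64.9  44.2 -40.2] rot [-0.0002  0.0003 -0.0008] dist 88.0
shift [ 64.9  44.2 -40.2] rot [-3.000e-04  2.000e-04 -9.968e-01] dist 88.0
```

Request:
{"op": "servo_tool", "data": {"rows": [[[10, 5, 0, -20, 0, 0, 0], [10, 35, 24, -40, 0, 0, 0], [10, 65, 44, -40, 0, 0, -0.15], [10, 65, 44, -40, 0, 0, -0.3], [10, 65, 44, -40, 0, 0, -0.45], [10, 65, 44, -40, 0, 0, -0.6], [10, 65, 44, -40, 0, 0, -0.75], [10, 65, 44, -40, 0, 0, -0.9], [10, 65, 44, -40, 0, 0, -0.98], [10, 65, 44, -40, 0, 0, -1.0]]]}}

```text
clock: 10.58
position: [419.5, -116.3, 24.4]
ee_rot: [0.715, -0.699, -0.0, 0.0]
contact_force: [0.1, 0.0, -0.4]
gripper_width: 18.4
grasp_force: 59.9
```

Run:
```python
from h import *
st(); go([600,-50,10],-1.55)
```

```text
t 10.57 p [ 419.5 -116.3   24.4] psi -1.5469 tilt 0.0008 q [ 0.11  0.32 -0.68 -0.   -0.57 -0.08] F [ 0.1  0.  -0.4] w 18.4 g 59.9
shift [ -62.  -182.    14.3] rot [0.0008 0.     0.0031] dist 193.0
```

Request:
{"op": "servo_tool", "data": {"rows": [[[10, -15, -45, 5, 0, 0, 0], [10, -31, -90, 14, 0, 0, 0], [10, -46, -135, 14, 0, 0, 0], [10, -58, -170, 14, 0, 0, 0], [10, -62, -182, 14, 0, 0, 0], [10, -62, -182, 14, 0, 0, 0], [10, -62, -182, 14, 0, 0, 0]]]}}

```text
clock: 11.45
position: [598.6, -50.4, 10.4]
ee_rot: [0.715, -0.699, -0.001, 0.001]
contact_force: [0.2, -0.5, -0.5]
gripper_width: 18.7
grasp_force: 59.9
```

```bash
cat > t.py <<'E'
from h import *
import sys
# bright rod pixels in top/scene views, as world points on plane z (arg2), within a world box (args 3-6)
n,z,x0,x1,y0,y1=sys.argv[1],*map(float,sys.argv[2:7])
S=st()
for cam in('top','scene'):
    b,P=snap(cam,cam+n); h=cv2.cvtColor(b,cv2.COLOR_BGR2HSV)
    m=(h[...,1]<70)&(h[...,2]>110); v,u=np.nonzero(m); X=plane(P,np.c_[u,v],z)
    k=(X[:,0]>x0)&(X[:,0]<x1)&(X[:,1]>y0)&(X[:,1]<y1); X=X[k][:,:2]
    print(cam,len(X),'min',X.min(0).round(1),'max',X.max(0).round(1))
    for yy in np.arange(y0,y1,10):
        q=X[(X[:,1]>=yy)&(X[:,1]<yy+10)]
        if len(q): print('  y',yy,'x',q[:,0].min().round(1),q[:,0].max().round(1),'mean',q[:,0].mean().round(1))
E
python3 t.py 5 32 535 625 60 185
```

```text
t 11.45 p [598.6 -50.4  10.4] psi -1.5478 tilt 0.0022 q [ 0.19  0.55 -0.28 -0.   -0.74 -0.16] F [ 0.2 -0.5 -0.5] w 18.7 g 59.9
top 2249 min [535.2  60.6] max [624.3 184.2]
  y 60.0 x 535.2 623.6 mean 595.5
  y 70.0 x 535.2 623.7 mean 568.8
  y 80.0 x 535.3 623.7 mean 576.8
  y 90.0 x 535.4 623.8 mean 579.5
  y 100.0 x 535.5 623.9 mean 579.6
  y 110.0 x 535.5 623.9 mean 579.6
  y 120.0 x 535.6 624.0 mean 579.7
  y 130.0 x 535.6 624.1 mean 579.8
  y 140.0 x 535.7 624.1 mean 579.8
  y 150.0 x 535.8 624.2 mean 578.5
  y 160.0 x 535.8 624.3 mean 581.1
  y 170.0 x 535.9 624.3 mean 580.0
  y 180.0 x 535.9 624.3 mean 580.0
scene 318 min [541.   60.2] max [602.8 173.7]
  y 60.0 x 593.3 602.8 mean 598.0
  y 70.0 x 594.1 602.2 mean 598.2
  y 80.0 x 593.4 601.5 mean 597.5
  y 90.0 x 592.6 602.1 mean 597.1
  y 100.0 x 592.4 601.8 mean 597.4
  y 110.0 x 592.7 600.9 mean 596.9
  y 120.0 x 591.9 600.2 mean 596.2
  y 130.0 x 591.5 601.3 mean 596.4
  y 140.0 x 592.2 600.6 mean 596.4
  y 150.0 x 541.3 599.9 mean 573.7
  y 160.0 x 541.0 599.2 mean 570.1
  y 170.0 x 543.4 597.0 mean 571.5
```

Run:
```python
from h import *
go([603,-50,-13],-1.545); go([603,100,-13],-1.545); go([542,100,-13],-1.545)
```

```text
shift [-0.3 -3.9 23.8] rot [ 0.001  -0.     -0.0026] dist 24.0
shift [-150.3   -7.4   23.8] rot [ 0.001  -0.     -0.0026] dist 152.0
shift [-151.7   53.6   23.9] rot [ 0.001  -0.     -0.0026] dist 163.0
```

Request:
{"op": "servo_tool", "data": {"rows": [[[10, 0, -4, 12, 0.001, 0, -0.002], [10, 0, -4, 23.5, 0.001, 0, -0.002], [10, -25, -5, 23.5, 0.001, 0, -0.002], [10, -60, -6, 23.5, 0.001, 0, -0.002], [10, -95, -7, 23.5, 0.001, 0, -0.002], [10, -125, -7, 23.5, 0.001, 0, -0.002], [10, -145, -7, 23.5, 0.001, 0, -0.002], [10, -150, -7, 23.5, 0.001, 0, -0.002], [10, -150, -7, 23.5, 0.001, 0, -0.002]]]}}

```text
clock: 12.68
position: [603.5, 99.8, -13.1]
ee_rot: [0.716, -0.698, 0.0, -0.0]
contact_force: [-0.7, -0.6, -0.8]
gripper_width: 18.6
grasp_force: 59.8
```

Run:
```python
from h import *
st(); s,Q=snap('scene','s6'); t,P=snap('top','t6'); w,W=snap('wrist','w6')
go([542,100,-13],-1.545)
A=cv2.resize(s[110:230,310:470],(640,480),interpolation=2)[:,:420]
B=cv2.resize(t[225:360,130:240],None,fx=3.4,fy=3.4,interpolation=2)
C=np.zeros((600,800,3),np.uint8);C[:480,:420]=A;C[:B.shape[0],425:425+B.shape[1]]=B[:,:375]
cv2.imwrite('pics/c6.png',C)
```

```text
t 12.68 p [603.5  99.8 -13.1] psi -1.545 tilt 0.0004 q [ 0.43  0.6  -0.27  0.   -0.7  -0.4 ] F [-0.7 -0.6 -0.8] w 18.6 g 59.8
shift [-2.3 61.6  0.1] rot [-0.0006 -0.0002 -0.0011] dist 62.0
```

View pics/c6.png

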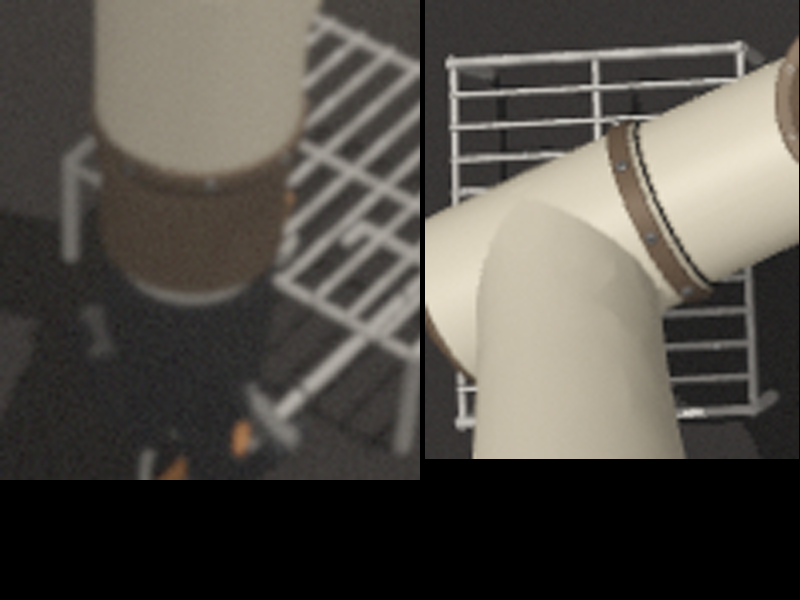

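The scene crop shows the crook tip at about pixel (397,168), past the disc, whose right edge is near (384,170). No holder contact was felt on the way in.

Run:
```python
from h import *
s,Q=load('s6'); print(plane(Q,[[397,169],[384,170],[310+345/4,110+240/4]],7).round(1))
print(proj(Q,[[515+17,275,8],[515,275,45],[550,302,5],[550,320,5],[498,275,8]]).round(1))
```

```text
[[549.3 307.3   7. ]
 [530.1 285.7   7. ]
 [550.1 303.7   7. ]]
[[381.6 172.6]
 [376.6 156.4]
 [395.7 171. ]
 [400.7 166.8]
 [369.6 165.4]]
```

Request:
{"op": "servo_tool", "data": {"rows": [[[10, -8, 0, 0, 0, 0, 0], [10, -8, 15, 0, 0, 0, 0], [10, -9, 32, 0, 0, 0, 0], [10, -9, 46, 0, 0, 0, 0], [10, -10, 54, 0, 0, 0, 0], [10, -10, 59, 0, 0, 0, 0], [10, -10, 63, 0, 0, 0, 0], [10, -10, 63, 0, 0, 0, 0]]]}}

```text
clock: 13.82
position: [540.6, 108.6, -12.8]
ee_rot: [0.716, -0.698, 0.0, -0.0]
contact_force: [-0.3, 0.2, 0.3]
gripper_width: 18.8
grasp_force: 59.9
```

Run:
```python
from h import *
st(); s,Q=snap('scene','s7'); h=cv2.cvtColor(s,cv2.COLOR_BGR2HSV);m=cv2.inRange(h,(5,80,60),(22,255,255))
m[:140]=0;m[190:]=0;m[:,:340]=0;m[:,420:]=0;v,u=np.nonzero(m);print(len(u),u.mean() if len(u) else 0,v.mean() if len(u) else 0,u.min(initial=999),u.max(initial=0))
s0,_=load('scene0');h=cv2.cvtColor(s0,cv2.COLOR_BGR2HSV);m=cv2.inRange(h,(5,80,60),(22,255,255))
m[:140]=0;m[190:]=0;m[:,:340]=0;m[:,420:]=0;v,u=np.nonzero(m);print(len(u),u.mean(),v.mean(),u.min(),u.max())
```

```text
t 13.82 p [540.6 108.6 -12.8] psi -1.5447 tilt 0.0011 q [ 0.49  0.53 -0.43  0.   -0.62 -0.47] F [-0.3  0.2  0.3] w 18.8 g 59.9
102 376.04901960784315 161.58823529411765 341 383
105 376.6952380952381 161.37142857142857 371 383
```

Request:
{"op": "servo_tool", "data": {"rows": [[[10, 5, 0, 0, 0, 0, 0], [10, 12, 0, 0, 0, 0, 0], [10, 20, 0.5, 0, 0, 0, 0], [10, 30, 0.8, 0, 0, 0, 0], [10, 40, 1, 0, 0, 0, 0], [10, 50, 1.3, 0, 0, 0, 0], [10, 60, 1.6, 0, 0, 0, 0], [10, 70, 1.8, 0, 0, 0, 0], [10, 78, 2, 0, 0, 0, 0], [10, 82, 2, 0, 0, 0, 0]]]}}

```text
clock: 15.12
position: [540.6, 26.0, -12.9]
ee_rot: [0.716, -0.698, 0.0, -0.0]
contact_force: [0.3, 0.1, -1.3]
gripper_width: 18.5
grasp_force: 59.8
```

```bash
cat > hd.py <<'E'
from h import *
import sys
st(); s,Q=snap('scene',sys.argv[1]); h=cv2.cvtColor(s,cv2.COLOR_BGR2HSV);m=cv2.inRange(h,(5,80,60),(22,255,255))
for c in cv2.findContours(m,0,1)[0]:
    a=cv2.contourArea(c)
    if a>25:
        M=cv2.moments(c);p=(M['m10']/a,M['m01']/a); x,y,w,hh=cv2.boundingRect(c); print(a,np.round(p),(x,y,w,hh),'z30',plane(Q,[p],30).round()[0][:2])
E
python3 hd.py s8
```

```text
t 15.12 p [540.6  26.  -12.9] psi -1.5452 tilt 0.0009 q [ 0.35  0.51 -0.45  0.   -0.6  -0.32] F [ 0.3  0.1 -1.3] w 18.5 g 59.8
587.0 [334. 381.] (324, 362, 21, 38) z30 [ 790. -167.]
328.5 [296. 247.] (285, 231, 22, 29) z30 [551. -10.]
79.0 [361. 177.] (357, 170, 10, 13) z30 [521. 217.]
2464.0 [601.  15.] (526, 0, 114, 45) z30 [ 605. 1164.]
```

The holder is following the hook and is now at about (520,220).

Request:
{"op": "servo_tool", "data": {"rows": [[[10, 5, 0, 0, 0, 0, 0], [10, 12, 0, 0, 0, 0, 0], [10, 20, 0.5, 0, 0, 0, 0], [10, 30, 0.8, 0, 0, 0, 0], [10, 40, 1, 0, 0, 0, 0], [10, 50, 1.3, 0, 0, 0, 0], [10, 60, 1.6, 0, 0, 0, 0], [10, 70, 1.8, 0, 0, 0, 0], [10, 78, 2, 0, 0, 0, 0], [10, 82, 2, 0, 0, 0, 0]]]}}

```text
clock: 16.42
position: [540.8, -56.0, -12.9]
ee_rot: [0.716, -0.698, 0.0, -0.0]
contact_force: [-0.5, 1.1, -2.0]
gripper_width: 18.8
grasp_force: 59.8
```

```bash
python3 hd.py s9; python3 t.py 9 5 480 570 60 185 | grep -A20 scene
```

```text
t 16.43 p [540.8 -56.  -12.9] psi -1.5452 tilt 0.0009 q [ 0.2   0.52 -0.45  0.   -0.61 -0.17] F [-0.5  1.1 -2. ] w 18.8 g 59.8
596.0 [334. 381.] (324, 362, 22, 38) z30 [ 790. -167.]
349.5 [265. 272.] (254, 257, 23, 29) z30 [551. -91.]
145.5 [336. 195.] (331, 186, 12, 18) z30 [517. 143.]
2464.0 [601.  15.] (526, 0, 114, 45) z30 [ 605. 1164.]
scene 336 min [480.2  60.5] max [542.1 171.3]
  y 60.0 x 533.4 542.1 mean 537.9
  y 70.0 x 532.5 541.2 mean 537.0
  y 80.0 x 532.2 542.1 mean 537.4
  y 90.0 x 532.4 541.2 mean 536.8
  y 100.0 x 531.5 541.2 mean 536.1
  y 110.0 x 532.1 540.9 mean 536.5
  y 120.0 x 512.8 540.0 mean 530.7
  y 130.0 x 501.7 540.6 mean 522.8
  y 140.0 x 483.4 540.0 mean 524.2
  y 150.0 x 480.6 539.1 mean 515.6
  y 160.0 x 480.2 539.7 mean 521.1
  y 170.0 x 512.0 534.1 mean 523.3
```

The holder stands clear at about (517,144). I'll ease the hook forward, lower it to the bench, release it and rise.

Request:
{"op": "servo_tool", "data": {"rows": [[[10, -4, -1, 0, 0, 0, 0], [10, -8, -2, 0, 0, 0, 0], [10, -8, -2, 2, 0, 0, 0], [10, -8, -2, 2.2, 0, 0, 0], [30, -8, -2, 2.2, 0, 0, 0], [45, -8, -2, 2.2, 0, 0, 0], [45, -8, -2, 2.2, 0, 0, 0], [45, -8, -2, -20, 0, 0, 0], [45, -8, -2, -65, 0, 0, 0], [45, -8, -2, -110, 0, 0, 0]]]}}

```text
clock: 17.82
position: [542.2, -47.6, 98.2]
ee_rot: [0.716, -0.698, 0.0, 0.0]
contact_force: [0.8, -0.3, 0.5]
gripper_width: 44.9
grasp_force: 0.0
```

```bash
python3 hd.py s10
python3 - <<'E'
from h import *
go([517,90,150],-1.55)
E
```

```text
t 17.82 p [542.2 -47.6  98.2] psi -1.5448 tilt 0.0003 q [ 0.21  0.36 -0.34  0.   -0.87 -0.18] F [ 0.8 -0.3  0.5] w 44.9 g 0.0
597.5 [334. 381.] (324, 362, 22, 38) z30 [ 790. -167.]
760.5 [280. 262.] (258, 240, 45, 44) z30 [554. -56.]
150.5 [336. 195.] (330, 186, 13, 18) z30 [516. 143.]
2470.0 [601.  15.] (526, 0, 114, 45) z30 [ 605. 1164.]
shift [-138.1   25.1  -45.4] rot [-0.0128 -0.0002  0.0071] dist 148.0
```

Request:
{"op": "servo_tool", "data": {"rows": [[[60, -45, 6, -5, 0, 0, 0], [60, -95, 13, -10, 0, 0, 0], [60, -145, 19, -12, 0, 0, 0], [60, -180, 23, -12, 0, 0, 0], [60, -191, 25, -12, 0, 0, 0], [60, -191, 25, -12, 0, 0, 0], [60, -191, 25, -12, 0, 0, 0]]]}}

```text
clock: 18.75
position: [512.5, 141.8, 109.0]
ee_rot: [0.716, -0.698, 0.0, -0.0]
contact_force: [0.3, -0.2, 0.1]
gripper_width: 60.1
grasp_force: 0.0
```

Run:
```python
from h import *
st(); b,P=snap('wrist','w11'); K=P['intrinsics'];print(np.round(K[0]),'cam',np.round(-np.array(P['R']).T@np.array(P['t']).ravel(),1))
h=cv2.cvtColor(b,cv2.COLOR_BGR2HSV);m=cv2.inRange(h,(5,70,50),(24,255,255))
for c in cv2.findContours(m,0,1)[0]:
    if cv2.contourArea(c)>100:
        (x,y),r=cv2.minEnclosingCircle(c); print('orange',cv2.contourArea(c),round(x,1),round(y,1),round(r,1),cv2.boundingRect(c))
        for z in(38,20): print(z,plane(P,[[x,y]],z).round(1))
m=((h[...,1]<60)&(h[...,2]>90)).astype(np.uint8)
for c in cv2.findContours(m,0,1)[0]:
    if cv2.contourArea(c)>150:
        x,y,w,hh=cv2.boundingRect(c); print('grey',cv2.contourArea(c),(x,y,w,hh),[round(v,1) for v in plane(P,[[x,y],[x+w,y+hh]],8)[:,:2].ravel()])
c=b[130:330,200:440].copy();np.save('pics/c.npy',c)
```

```text
t 18.75 p [512.5 141.8 109. ] psi -1.5461 tilt 0.0006 q [ 0.58  0.33 -0.36  0.   -0.88 -0.55] F [ 0.3 -0.2  0.1] w 60.1 g 0.0
[401.   0. 323.] cam [515.2  57.6 272.2]
orange 1077.0 321.0 246.0 22.2 (302, 224, 36, 45)
38 [[514.6 138.5  38. ]]
20 [[514.6 144.7  20. ]]
orange 514.5 279.5 6.0 19.4 (261, 0, 38, 17)
38 [[539.4   5.6  38. ]]
20 [[541.3   1.6  20. ]]
grey 7275.5 (553, 314, 87, 166) [np.float64(336.3), np.float64(199.5), np.float64(197.7), np.float64(383.4)]
grey 250279.0 (0, 0, 640, 480) [np.float64(718.5), np.float64(-8.6), np.float64(197.7), np.float64(383.4)]
```

```bash
python3 - <<'E'
from h import *
b,P=load('w11')
a=plane(P,[[320,269]],19)[0];c=plane(P,[[320,224]],-9)[0];d=plane(P,[[302,247],[338,247]],16)
print(a,c,'yc',a[1]-12,c[1]+12,'x',d[:,0].mean(),np.diff(d[:,0]))
go([514.8,144,30],-1.545); go([514.8,144,3],-1.545)
E
python3 - <<'E'
import sys;sys.path.insert(0,'.')
import os;os.chdir('.')
from h import *
t,P=snap('top','t12'); h=cv2.cvtColor(t,cv2.COLOR_BGR2HSV);m=cv2.inRange(h,(5,70,50),(24,255,255))
for c in cv2.findContours(m,0,1)[0]:
    if cv2.contourArea(c)>10: print(cv2.boundingRect(c),cv2.contourArea(c),plane(P,[cv2.minAreaRect(c)[0]],30).round(1))
E
```

```text
[514.86029388 161.64777753  19.        ] [515.57754046 137.7897994   -9.        ] yc 149.64777753120245 149.7897993999523 x 515.2005027361629 [-24.35060496]
shift [-2.2 -2.3 79. ] rot [-0.0006 -0.0002 -0.0014] dist 79.0
shift [ -2.2  -2.3 106. ] rot [-0.0006 -0.0002 -0.0014] dist 106.0
(63, 392, 31, 47) 18.5 [[273.4 546.   30. ]]
(126, 337, 45, 63) 364.0 [[378.9 385.4  30. ]]
(257, 315, 5, 16) 15.0 [[483.  136.3  30. ]]
(246, 293, 15, 18) 27.0 [[530.1 147.8  30. ]]
(181, 292, 65, 67) 3110.5 [[478.2 235.7  30. ]]
(320, 288, 47, 12) 414.5 [[543.7 -44.7  30. ]]
(548, 186, 42, 47) 203.5 [[ 729.8 -572.9   30. ]]
(388, 171, 18, 20) 242.0 [[ 793. -168.   30.]]
```

The wrist image puts the cork at (515,149), and both edges agree. The cork's apparent width confirms the roughly 19 mm height offset. I'll descend and grip it with the state z near −5.

Request:
{"op": "servo_tool", "data": {"rows": [[[50, -6, -2.5, 30, 0, 0, 0], [50, -6, -2.5, 65, 0, 0, 0], [50, -6, -2.5, 92, 0, 0, 0], [50, -6, -2.5, 107, 0, 0, 0], [50, -6, -2.5, 114, 0, 0, 0], [50, -6, -2.5, 114, 0, 0, 0], [50, -6, -2.5, 114, 0, 0, 0]]]}}

```text
clock: 19.73
position: [515.7, 149.3, -4.0]
ee_rot: [0.716, -0.698, 0.001, -0.001]
contact_force: [0.6, -0.1, 0.6]
gripper_width: 50.2
grasp_force: 0.0
```

Run:
```python
from h import *
S=st(); b,P=snap('wrist','w13'); h=cv2.cvtColor(b,cv2.COLOR_BGR2HSV);m=cv2.inRange(h,(5,70,50),(24,255,255))
T=np.array(S['position']);print('TCP',proj(P,[T,T+[0,0,-0]-0]).round(1)[0],'axis',proj(P,[T+[0,0,24],T+[0,0,10],T+[0,0,-4]]).round(1).tolist())
for c in cv2.findContours(m,0,1)[0]:
    if cv2.contourArea(c)>150: print(cv2.contourArea(c),cv2.boundingRect(c))
```

```text
t 19.73 p [515.7 149.3  -4. ] psi -1.5447 tilt 0.0029 q [ 0.58  0.49 -0.46  0.   -0.61 -0.56] F [ 0.6 -0.1  0.6] w 50.2 g 0.0
TCP [324.7 304.1] axis [[324.8, 332.0], [324.8, 314.8], [324.7, 300.1]]
4747.5 (294, 283, 66, 93)
```

Run:
```python
from h import *
b,P=load('w13'); T=np.array(arm.read_state()['position'])
for dy in(-4,-2,0,2): print(dy,proj(P,[T+[0,dy-12,-4],T+[0,dy+12,24],T+[0,dy+5,37]]).round()[:,1])
```

```text
-4 [268. 349. 353.]
-2 [272. 353. 358.]
0 [276. 358. 362.]
2 [280. 362. 367.]
```

Request:
{"op": "servo_tool", "data": {"rows": [[[50, -4, -0.5, 0.5, 0, 0, 0], [50, -4, -0.5, 0.5, 0, 0, 0], [30, -4, -0.5, 0.5, 0, 0, 0], [12, -4, -0.5, 0.5, 0, 0, 0], [12, -4, -0.5, 0.5, 0, 0, 0], [12, -4, -0.5, 0.5, 0, 0, 0], [12, -4, -0.5, 0.5, 0, 0, 0]]]}}

```text
clock: 20.65
position: [515.6, 153.1, -5.1]
ee_rot: [0.716, -0.698, 0.0, -0.001]
contact_force: [-0.7, -0.1, 5.1]
gripper_width: 21.9
grasp_force: 58.7
```

```bash
cat > wc.py <<'E'
from h import *
import sys
S=st(); b,P=snap('wrist',sys.argv[1]); h=cv2.cvtColor(b,cv2.COLOR_BGR2HSV);m=cv2.inRange(h,(5,70,50),(24,255,255))
T=np.array(S['position'])
for c in cv2.findContours(m,0,1)[0]:
    if cv2.contourArea(c)>150: print(cv2.contourArea(c),cv2.boundingRect(c))
print('TCP',proj(P,[T]).round(1)); print([proj(P,[T+[0,dy-12,-4],T+[0,dy+12,24]]).round()[:,1].tolist() for dy in(-2,0,2,4)])
E
python3 wc.py w14; python3 hd.py s14
```

```text
t 20.65 p [515.6 153.1  -5.1] psi -1.5447 tilt 0.0015 q [ 0.59  0.5  -0.46  0.   -0.61 -0.57] F [-0.7 -0.1  5.1] w 21.9 g 58.7
4840.5 (290, 275, 67, 94)
TCP [[324.7 304.1]]
[[272.0, 353.0], [276.0, 357.0], [280.0, 362.0], [284.0, 366.0]]
t 20.7 p [515.6 153.   -5.1] psi -1.5446 tilt 0.0014 q [ 0.59  0.5  -0.46  0.   -0.61 -0.57] F [-1.8  0.9  4.6] w 21.9 g 58.7
591.5 [334. 381.] (324, 362, 21, 38) z30 [ 790. -167.]
759.0 [280. 262.] (258, 240, 45, 44) z30 [553. -56.]
117.0 [336. 196.] (331, 187, 10, 18) z30 [518. 140.]
2465.0 [601.  15.] (526, 0, 114, 45) z30 [ 605. 1164.]
```

The holder is gripped (21.9 mm, 59 N) and centred on the tool axis. I'll lift it and carry it to above the pedestal.

Request:
{"op": "servo_tool", "data": {"rows": [[[12, 0, 0, -10, 0, 0, 0], [12, 0, 0, -40, 0, 0, 0], [12, 0, 0, -85, 0, 0, 0], [12, 20, -3, -120, 0, 0, 0], [12, 60, -10, -140, 0, 0, 0], [12, 105, -18, -140, 0, 0, 0], [12, 150, -26, -140, 0, 0, 0], [12, 195, -35, -140, 0, 0, 0], [12, 240, -45, -140, 0, 0, 0], [12, 280, -55, -140, 0, 0, 0]]]}}

```text
clock: 22.0
position: [577.2, -127.2, 134.5]
ee_rot: [0.716, -0.698, -0.0, -0.0]
contact_force: [0.7, -0.7, -0.1]
gripper_width: 21.9
grasp_force: 58.9
```

Run:
```python
from h import *
st(); go([597,-250,135],-1.545)
s,Q=load('s10')
for y in(143,147,151): print(y,proj(Q,[[516,y,10],[516,y,51],[516,y,30]]).round(1).tolist())
```

```text
t 22.0 p [ 577.2 -127.2  134.5] psi -1.5456 tilt 0.0004 q [ 0.06  0.39 -0.19 -0.   -0.99 -0.03] F [ 0.7 -0.7 -0.1] w 21.9 g 58.9
shift [123.3 -16.8  -0.6] rot [-0.0002  0.0003 -0.0006] dist 124.0
143 [[335.8, 201.3], [335.9, 187.5], [335.9, 194.6]]
147 [[337.1, 200.2], [337.3, 186.4], [337.2, 193.6]]
151 [[338.4, 199.2], [338.6, 185.4], [338.5, 192.5]]
```

Request:
{"op": "servo_tool", "data": {"rows": [[[12, 45, -6, 0, 0, 0, 0], [12, 85, -11, 0, 0, 0, 0], [12, 112, -15, 0, 0, 0, 0], [12, 123, -17, 0, 0, 0, 0], [12, 123, -17, 0, 0, 0, 0], [12, 123, -17, 0, 0, 0, 0]]]}}

```text
clock: 22.75
position: [597.5, -247.0, 134.7]
ee_rot: [0.717, -0.698, 0.0, -0.0]
contact_force: [-0.2, -0.4, -1.2]
gripper_width: 21.9
grasp_force: 58.9
```

```bash
python3 wc.py w15
python3 - <<'E'
from h import *
b,P=load('w15'); g=cv2.cvtColor(b,cv2.COLOR_BGR2GRAY); S=arm.read_state()
print(proj(P,[[599,-283,73]]).round(), proj(P,[[599+15,-283,73]]).round())
for th in (20,35,50):
    e=cv2.Canny(cv2.GaussianBlur(g,(5,5),0),th,th*2)
    cs=cv2.findContours(e,cv2.RETR_LIST,cv2.CHAIN_APPROX_NONE)[0]
    for c in cs:
        if len(c)>40:
            (x,y),(a,d),r=cv2.fitEllipse(c)
            if 25<a<90 and 25<d<90 and a/d>.7: print(th,len(c),round(x,1),round(y,1),round(a,1),round(d,1),cv2.boundingRect(c),plane(P,[[x,y]],73).round(1)[0][:2])
E
```

```text
t 22.75 p [ 597.5 -247.   134.7] psi -1.5439 tilt 0.0007 q [-0.14  0.48 -0.04 -0.   -1.05  0.17] F [-0.2 -0.4 -1.2] w 21.9 g 58.9
3588.5 (19, 291, 92, 84)
4875.0 (290, 275, 68, 94)
TCP [[324.7 304.1]]
[[272.0, 353.0], [276.0, 358.0], [280.0, 362.0], [284.0, 366.0]]
[[323. 197.]] [[297. 197.]]
20 42 318.6 324.4 45.9 49.6 (302, 300, 22, 8) [ 599.9 -200.6]
20 127 322.7 318.0 44.2 57.0 (295, 296, 57, 20) [ 597.4 -205.3]
20 54 337.2 191.0 30.0 42.4 (341, 174, 15, 26) [ 591.3 -286.8]
20 151 420.1 44.5 37.8 50.1 (355, 0, 59, 30) [ 551.2 -365.1]
20 373 59.4 126.4 27.4 28.7 (0, 0, 62, 150) [ 747.8 -320.5]
35 125 322.6 318.5 45.3 57.4 (295, 296, 57, 19) [ 597.4 -204.9]
35 151 420.1 44.5 37.8 50.1 (355, 0, 59, 30) [ 551.2 -365.1]
35 373 59.4 126.4 27.4 28.7 (0, 0, 62, 150) [ 747.8 -320.5]
50 151 420.1 44.5 37.8 50.1 (355, 0, 59, 30) [ 551.2 -365.1]
50 373 59.4 126.4 27.4 28.7 (0, 0, 62, 150) [ 747.8 -320.5]
```

Run:
```python
from h import *
b,P=load('w15'); r=cv2.GaussianBlur(b,(3,3),0)[120:290:6,255:400:6].astype(int)
print('B-R'); 
for i,row in enumerate(r): print(120+6*i,' '.join(f'{int(p.sum()/3):3d}/{p[0]-p[2]:3d}' for p in row[::1])[:260])
```

```text
B-R
120  75/ -9  80/ -9 204/-18 216/-12 216/-12 215/-14 216/-13 215/-15 214/-15 215/-15 215/-15 214/-17 215/-16 214/-17 214/-16 213/-17 213/-17 213/-17 213/-16 211/-17 210/-18 148/-16 148/-16 147/-16 145/-15
126  75/-10  79/-10 209/-16 216/-12 215/-13 216/-13 216/-14 215/-14 215/-16 216/-15 214/-16 213/-18 214/-17 213/-17 214/-17 212/-18 213/-17 213/-18 212/-17 208/-18 149/-15 149/-16 147/-15 146/-16 144/-15
132  76/ -9  88/-10 212/-14 216/-12 214/-14 214/-14 214/-16 214/-16 214/-16 215/-16 214/-18 214/-16 215/-17 213/-17 213/-17 211/-17 213/-18 213/-17 213/-16 186/-17 148/-15 147/-16 146/-16 145/-16 144/-16
138  77/ -9 107/-12 213/-14 214/-14 213/-16 215/-15 214/-17 214/-16 214/-16 215/-16 214/-16 213/-17 212/-17 212/-18 212/-17 211/-17 211/-18 210/-17 202/-18 148/-16 147/-16 146/-16 145/-16 146/-16 143/-15
144  77/-10 143/-14 214/-13 213/-16 212/-17 214/-14 214/-16 214/-16 215/-15 213/-17 213/-17 213/-17 213/-18 213/-17 212/-18 159/-16 177/-17 200/-17 148/-16 148/-16 147/-15 146/-15 145/-15 144/-15 143/-16
150  78/ -9 174/-17 214/-14 214/-14 213/-16 213/-16 213/-17 214/-16 215/-15 
[... 4119 characters left out ...]
 104/ -7 102/ -5  89/ -5  53/ -6  49/ -7  49/ -5  46/ -5  44/ -6  44/ -4  45/ -4  39/ -5
276  53/ -2  56/ -4  56/ -6  58/ -5  59/ -6  59/ -7  87/ -5 103/ -6 101/ -6 101/ -5  83/-31  83/-37  82/-41  93/-25 101/ -5 102/ -6 103/ -6  86/ -6  48/ -7  45/ -5  45/ -5  44/ -5  41/ -4  42/ -4  37/ -3
282  52/ -2  53/ -3  54/ -4  56/ -5  56/ -6  59/ -5 103/ -6 100/ -6  90/-23  79/-38  81/-39  81/-41  81/-42  78/-39  77/-39  97/-12 100/ -6 100/ -5  47/ -6  44/ -6  42/ -5  41/ -2  38/ -4  38/ -2  36/ -3
288  52/ -4  52/ -4  53/ -3  52/ -4  53/ -4  82/ -5  97/ -6  98/ -7  76/-38  80/-42  81/-41  82/-44  86/-45  86/-46  84/-45  73/-38  99/ -5  98/ -5  60/ -5  43/ -4  39/ -4  39/ -6  37/ -2  38/ -4  36/ -1
```

The numeric map shows the pedestal top clearly, as a neutral-toned disc with columns 303–354 and rows 177–230. That is about 52 px wide, as expected, with its centre near (328.5,203.5).

Run:
```python
from h import *
b,P=load('w15'); f=cv2.GaussianBlur(b,(5,5),0).astype(float); r=(f[...,2]-f[...,0])/f.mean(2)
lum=f.mean(2); m=(((lum>180)&(r<.062))|((lum<180)&(lum>110)&(r<.088))).astype(np.uint8)
m[:176]=0;m[240:]=0;m[:,:290]=0;m[:,:][:,365:]=0
m=cv2.morphologyEx(m,cv2.MORPH_OPEN,np.ones((5,5)))
c=max(cv2.findContours(m,0,1)[0],key=cv2.contourArea);print(cv2.boundingRect(c),cv2.fitEllipse(c),cv2.minEnclosingCircle(c))
T=np.array(arm.read_state()['position'])
for z in(71,75):
  for uv in((328.5,203.5),cv2.minEnclosingCircle(c)[0]): print(z,(plane(P,[uv],z)[0]-T).round(1))
  print(np.diff(plane(P,[[303,203],[354,203]],z)[:,0]),np.diff(plane(P,[[328,177],[328,230]],z)[:,1]))
```

```text
(301, 176, 55, 54) ((327.81207275390625, 201.98316955566406), (54.88471221923828, 55.471153259277344), 102.88013458251953) ((327.73431396484375, 201.4833984375), 28.6796817779541)
71 [ -1.6 -32.  -63.8]
71 [ -1.1 -33.2 -63.8]
[-29.4717906] [31.34606779]
75 [ -1.5 -32.9 -59.8]
75 [ -1.1 -34.1 -59.8]
[-28.95218118] [30.79341349]
```

Request:
{"op": "servo_tool", "data": {"rows": [[[12, 15, 1, 0, 0, 0, 0], [12, 28, 2, 0, 0, 0, 0], [12, 33, 2.3, 0, 0, 0, 0], [12, 33, 2.3, 5, 0, 0, 0], [12, 33, 2.3, 15, 0, 0, 0], [12, 33, 2.3, 25, 0, 0, 0], [12, 33, 2.3, 30, 0, 0, 0], [12, 33, 2.3, 30, 0, 0, 0]]]}}

```text
clock: 23.8
position: [596.0, -280.9, 103.9]
ee_rot: [0.716, -0.698, -0.0, 0.0]
contact_force: [0.0, 0.6, -0.9]
gripper_width: 21.9
grasp_force: 58.9
```

```bash
python3 wc.py w16;  python3 - <<'E'
from h import *
s,Q=snap('scene','s16')
x0,y0=150,290
f=cv2.GaussianBlur(s,(3,3),0)[290:380:2,160:232:3].astype(int)
for i,row in enumerate(f): print(290+2*i,' '.join(f'{int(p.sum()/3):3d}/{p[2]-p[0]:2d}' for p in row))
print('ped top',proj(Q,[[599,-284,90],[599,-284,12],[614,-284,90],[584,-284,90],[599,-269,90],[599,-299,90]]).round(1).tolist())
print('holder', proj(Q,[[599,-284,110],[599,-284,120],[599,-284,148]]).round(1).tolist())
E
```

```text
t 23.8 p [ 596.  -280.9  103.9] psi -1.5445 tilt 0.0005 q [-0.2   0.53 -0.04 -0.   -1.    0.22] F [ 0.   0.6 -0.9] w 21.9 g 58.9
4338.0 (0, 346, 98, 102)
4877.0 (290, 275, 67, 94)
TCP [[324.8 304.1]]
[[272.0, 353.0], [276.0, 357.0], [280.0, 362.0], [284.0, 366.0]]
290  41/ 1  42/ 2  43/ 1  43/ 0  43/ 2  43/ 2  43/ 3  42/ 1  43/ 2  43/ 1  44/ 3  43/ 1  43/ 3  41/ 4  42/ 4  39/ 4  40/ 4  40/ 5  40/ 4  40/ 5  41/ 7  43/ 4  38/ 4  39/ 4
292  42/ 1  40/ 2  42/ 1  44/ 1  42/ 2  43/ 3  43/ 3  42/ 1  44/ 1  43/ 2  42/ 3  45/ 2  43/ 2  40/ 5  42/ 4  40/ 4  41/ 5  42/ 5  40/ 5  43/ 5  42/ 4  40/ 5  43/ 5  41/ 4
294  40/ 1  40/ 2  42/ 1  43/ 3  43/ 3  42/ 3  43/ 3  43/ 2  44/ 3  43/ 3  43/ 2  45/ 3  48/ 3  44/ 4  42/ 4  41/ 4  41/ 6  42/ 5  41/ 5  42/ 5  42/ 4  41/ 5  42/ 5  39/ 5
296  40/ 1  41/ 3  44/ 2  44/ 2  44/ 2  43/ 2  42/ 2  43/ 4  44/ 3  43/ 2  44/ 3  48/ 3  52/ 2  47/ 2  44/ 4  41/ 5  42/ 5  41/ 6  41/ 5  41/ 6  41/ 5  43/ 5  43/ 3  42/ 5
298  40/ 3  41/ 2  43/ 2  42/ 0  42/ 1  44/ 3  44/ 3  43/ 3  43/ 2  43/ 3  52/ 4  78/ 4  64/ 4  49/ 2  43/ 4  42/ 5  43/ 4  43/ 4  40/ 5  41/ 5  43
[... 6365 characters left out ...]
23 221/23 222/22 223/23
374 155/21 156/21 157/21 158/21 157/22 158/22 157/21 159/21 161/22 157/21 155/22 155/22 155/21 154/21 154/22 162/22 210/23 221/22 222/22 222/23 221/23 221/22 221/23 220/23
376 156/21 157/21 157/21 158/21 157/21 162/21 176/22 191/23 195/22 183/23 168/22 155/21 154/21 155/21 155/21 156/21 197/23 221/22 221/22 221/23 221/22 222/23 219/23 209/23
378 157/21 172/22 171/22 175/22 178/22 193/22 214/23 220/23 221/22 218/22 193/23 155/21 156/21 156/21 155/21 167/22 204/23 221/23 220/22 220/22 221/22 221/22 210/22 175/21
ped top [[194.1, 340.3], [202.7, 363.5], [200.2, 346.0], [188.0, 334.7], [201.5, 334.1], [186.5, 346.6]]
holder [[191.7, 333.8], [190.4, 330.5], [186.9, 320.9]]
```

The scene numbers put the disc at about (186,338). The aligned axis would be at (191,334), so the holder may be about 10 mm too far in −y. I'll cross-check with the wrist view before lowering.

Run:
```python
from h import *
b,P=load('w16'); f=cv2.GaussianBlur(b,(3,3),0).astype(float); r=(f[...,2]-f[...,0])/f.mean(2)
for c in(300,312,325,338,350): print(c,' '.join(f'{y}:{int(f[y,c].mean())}/{r[y,c]*100:.0f}' for y in range(196,284,4)))
T=np.array(arm.read_state()['position'])
for h in(10,14):
  # holder disc near edge (bottom z, top z) ; pedestal near edges for offsets
  print(h,'disc near top/bot',proj(P,[T+[0,-17,-h+10],T+[0,-17,-h]]).round(0)[:,1],'ped near edge if dy=0,5,10',[proj(P,[T+[0,d-15,-h-19.0]]).round(0)[0,1] for d in(0,5,10)])
```

```text
300 196:151/11 200:151/11 204:149/11 208:149/11 212:149/11 216:148/11 220:147/11 224:146/11 228:176/9 232:209/9 236:208/8 240:208/9 244:207/8 248:207/8 252:208/8 256:210/8 260:195/8 264:99/8 268:103/9 272:113/7 276:110/7 280:109/7
312 196:151/11 200:149/11 204:149/11 208:148/11 212:148/11 216:148/11 220:148/11 224:147/12 228:140/11 232:120/8 236:118/8 240:118/8 244:118/8 248:117/8 252:115/9 256:108/8 260:100/9 264:109/6 268:111/7 272:108/6 276:104/14 280:89/41
325 196:148/11 200:148/10 204:148/11 208:147/10 212:147/11 216:147/11 220:146/10 224:128/9 228:120/8 232:118/8 236:120/8 240:119/8 244:119/8 248:119/8 252:118/8 256:100/9 260:98/8 264:109/5 268:108/6 272:107/7 276:89/43 280:87/44
338 196:147/10 200:147/10 204:147/10 208:145/10 212:145/10 216:145/10 220:145/10 224:147/11 228:145/10 232:144/10 236:143/10 240:140/10 244:138/10 248:176/8 252:159/8 256:129/8 260:95/8 264:99/7 268:107/6 272:106/7 276:105/7 280:87/46
350 196:147/10 200:146/11 204:147/10 208:147/11 212:147/11 216:145/10 220:143/10 224:144/10 228:144/10 232:145/10 236:143/10 240:141/11 244:183/9 248:208/8 252:207/8 256:206/8 260:207/8 264:108/7 268:91/8 272:105/8 276:106/7 280:104/6
10 disc near top/bot [270. 261.] ped near edge if dy=0,5,10 [np.float64(252.0), np.float64(261.0), np.float64(270.0)]
14 disc near top/bot [266. 258.] ped near edge if dy=0,5,10 [np.float64(249.0), np.float64(258.0), np.float64(267.0)]
```

The views disagree by about 5–8 mm in y. I'll shift half of that, get close to the pedestal where parallax is small, and compare disc and pedestal directly.

Request:
{"op": "servo_tool", "data": {"rows": [[[12, -3, 0, 0, 0, 0, 0], [12, -5, 0, 3, 0, 0, 0], [12, -5, 0, 8, 0, 0, 0], [12, -5, 0, 11, 0, 0, 0], [12, -5, 0, 11, 0, 0, 0]]]}}

```text
clock: 24.52
position: [595.9, -276.1, 93.1]
ee_rot: [0.716, -0.698, -0.0, -0.0]
contact_force: [-0.1, 0.1, -0.8]
gripper_width: 22.0
grasp_force: 58.9
```

```bash
cat > cmap.py <<'E'
from h import *
def cm(b,y0,y1,x0,x1):
    f=b.astype(float); l=f.mean(2); r=(f[...,2]-f[...,0])/l
    for y in range(y0,y1): print(y,''.join('O' if r[y,x]>.25 else '.' if l[y,x]<70 else ('W' if l[y,x]>180 else 'w') if r[y,x]>.118-(l[y,x]>180)*.03 else 'P' if l[y,x]>180 else 'p' if l[y,x]>122 else 'd' for x in range(x0,x1)))
E
python3 - <<'E'
from cmap import *
st(); s,Q=snap('scene','s17'); s0,_=load('scene0'); print('scene0 cols 175-215');cm(s0,326,372,178,212); print('now cols 168-212');cm(s,322,358,168,212)
t,P=snap('top','t17'); print('top'); print(proj(P,[[599,-284,90],[599,-284,120]]).round(1).tolist()); cm(t,255,280,440,480)
E
```

```text
t 24.52 p [ 595.9 -276.1   93.1] psi -1.5449 tilt 0.0002 q [-0.19  0.53 -0.06 -0.   -0.98  0.21] F [-0.1  0.1 -0.8] w 22.0 g 58.9
scene0 cols 175-215
326 wwwwwwwwwwwwwwwwwwwwwwwwwwwwwwwwww
327 wwwwwwwwwwwwwwwwwwwwwwwwwwwwwwwwww
328 wwwwwwwwwwwwwwwwwwwwwwwwwwwwwwwwww
329 wwwwwwwwwwwwwwwwwwwwwwwwwwwwwwwwWW
330 wwwwwwwdwwwwwwwwwwwwwwwwwwwwwwWWWW
331 wwwwwwwwwwwwwwppppppppdwwwwwwWWWWW
332 wwwwwwwwwwwpppPPPPPPPPppwwwWWWWWWW
333 wwwwwwwwwdppPPPPPPPPPPPppWWWWWWWWW
334 wwwwwwwwppPPPPPPPPPPPPPPPWWWWWWWWW
335 wwwwwwwwpPPPPPPPPPPPPPPPPPWWWWWWWW
336 wwwwwwwpWPPPPPPPPPPPPPPPPPWWWWWWWW
337 wwwwwwwpPPPPPPPPPPPPPPPPPPWWWWWWWW
338 wwwwwwpPPPPPPPPPPPPPPPPPPPWWWWWWWW
339 wwwwwwpPPPPPPPPPPPPPPPPPPPWWWWWWWW
340 wwwwwwpPPPPPPPPPPPPPPPPPPPWWWWWWWW
341 wwwwwwpPPPPPPPPPPPPPPPPPPWWWWWWWWW
342 wwwwwdpPPPPPPPPPPPPPPPPPPWWWWWWWWW
343 wwwwwwpPPPPPPPPPPPPPPPPPPWWWWWWWWW
344 wwwwwwpPPPPPPPPPPPPPPPPPWWWWWWWWWW
345 wwwwwwwWPPPPPPPPPPPPPPPWWWWWWWWWWW
346 wwwwwwWWWPPPPPPPPPPPPPppWWWWWWWWWW
347 wwwwWWWWWWWPPPPPPPPPWppppWWWWWWWWW
348 wwWWWWWWWWWWPPPPWWWppppppWWWWWWWWW
349 wWWWWWWWWWWWWWpppppppppwpWWWWWWWWW
350 WWWWWWWWWW
[... 3086 characters left out ...]
OOOOOOwwwwwwwwwwwwWWWWWWW
265 WWWWWWWWWwwwOOOOOOOOO.wwwwwwwwwwwwwwwwwW
266 WWWWWWWWWwwwOOOOOOOO.wwwwwwwwwwwwwwwwwww
267 WWWWWWWWWwwwOOOOOOO.wwwwwwwwwwwwwwwwwwww
268 WWWWWWWWWwwwOOOOOO.wwwwwwwwwwwwwwwwwwwww
269 WWWWWWWWwwwwwOOOO..wwwwwwwwwwwwwwwwwwwww
270 WWWWWWWWwwwwpwOO.dddwwwwwwwwwwwwwwwwwwww
271 WWWWWWWWwwwwpdwpd....dd...wwwwwwwwwwwwww
272 WWWWWWWWWwwwpwwpdddddd.........wwwwwwwww
273 WWWWWWWWWwwwpwwppddddd...............www
274 WWWWWWWWWwwwpwpppppd....................
275 WWWWWWWWWwwwppwpppw.....................
276 WWWWWWWWWWwwpppwpwwd....................
277 WWWWWWWWWWwwppwwpppwdwwwd...............
278 WWWWWWWWWWwwwppppwpppwppw...............
279 WWWWWWWWWWwwwwwwppppppwppw..............
```

Run:
```python
from h import *
t,P=load('t17'); t0,_=load('top0'); s=load('s17')
f=t.astype(int);g=t0.astype(int)
print('now R/B, cols 444..474 step2');print('    ',' '.join(f'{c:7d}' for c in range(444,476,2)))
for y in range(250,286,3): print(y,' '.join(f'{f[y,c,2]:3d}/{f[y,c,0]:3d}' for c in range(444,476,2)))
print('top0')
for y in range(256,280,3): print(y,' '.join(f'{g[y,c,2]:3d}/{g[y,c,0]:3d}' for c in range(444,476,2)))
```

```text
now R/B, cols 444..474 step2
         444     446     448     450     452     454     456     458     460     462     464     466     468     470     472     474
250 210/181 201/173 192/164 197/170 219/190 220/192 221/192 102/ 72 118/ 80 120/ 82 121/ 83 144/115 187/159 223/195 223/193 224/195
253 210/181 203/175 193/165 176/148 215/185 216/187 210/181 113/ 77 106/ 90 112/ 91 124/ 91 131/110 217/188 219/190 220/191 219/190
256 206/178 201/174 196/167 176/149 209/182 210/181  90/ 62 107/ 73 104/ 99 103/ 93 125/ 98 170/143 213/185 214/186 214/185 215/185
259 207/178 202/173 196/167 177/151 201/172 145/117 106/ 75 109/ 76 108/ 73 123/ 90  77/ 67 203/175 206/178 208/179 207/180 208/180
262 208/178 202/173 195/167 184/157 191/164  95/ 65 100/ 69 104/ 70 102/ 67  89/ 72 178/151 195/167 196/168 197/169 198/169 200/172
265 207/178 201/172 193/166 175/148  84/ 60  91/ 61  93/ 63  95/ 66  81/ 63 147/123 181/152 183/156 183/157 185/158 188/161 191/164
268 206/177 199/171 193/165 175/147  82/ 55  85/ 59  86/ 59  53/ 46 136/113 156/130 158/134 163/138 167/140 169/142 170/144 171/144
271 208/180 20
[... 1006 characters left out ...]
 255/237 255/237 255/237 255/238 255/238
265 255/234 160/147 152/141 148/136 176/164 241/227 241/227 239/226 240/227 238/224 239/225 247/230 255/237 255/237 255/239 255/238
268 209/189 144/133 143/130 135/125 143/131 240/227 240/226 240/227 240/227 238/224 239/226 250/231 255/237 255/238 255/239 255/238
271 255/237 178/160 138/126 143/131 154/140 152/139 238/224 241/227 242/228 238/224 246/230 255/238 255/237 255/239 255/240 255/237
274 255/238 186/165 187/165 188/166 187/167 185/165 190/169 189/169 255/237 255/237 255/237 255/238 255/237 255/237 255/238 255/239
277 255/237 216/194 187/167 189/168 187/167 187/167 188/168 228/206 255/236 255/239 255/239 255/239 255/237 255/239 255/238 255/239
```

The brown patch in the top view is an arm ring rather than the cork, so I discard it. Scene and wrist now put the holder within about 4 mm of the pedestal axis. I'll nudge +x 2 mm and lower slowly until contact.

Request:
{"op": "servo_tool", "data": {"rows": [[[12, 0, -2, 0, 0, 0, 0], [12, 0, -2, 2, 0, 0, 0], [12, 0, -2, 4, 0, 0, 0], [12, 0, -2, 5, 0, 0, 0], [12, 0, -2, 5, 0, 0, 0]]]}}

```text
clock: 25.25
position: [598.1, -276.0, 88.6]
ee_rot: [0.716, -0.698, 0.0, -0.0]
contact_force: [-0.5, 0.3, -1.0]
gripper_width: 22.1
grasp_force: 58.9
```

Run:
```python
from cmap import *
st(); s,Q=snap('scene','s18'); cm(s,326,356,172,208)
b,P=snap('wrist','w18'); f=cv2.GaussianBlur(b,(3,3),0).astype(float); r=(f[...,2]-f[...,0])/f.mean(2)
for c in(306,316,325,334,344): print(c,' '.join(f'{y}:{int(f[y,c].mean())}/{r[y,c]*100:.0f}' for y in range(216,284,3)))
```

```text
t 25.25 p [ 598.1 -276.    88.6] psi -1.5448 tilt 0.0007 q [-0.19  0.54 -0.06 -0.   -0.97  0.21] F [-0.5  0.3 -1. ] w 22.1 g 58.9
326 .........OOOOOOOOOO...............d.
327 ........OOOOOOOOOOO.................
328 ........OOOOOOOOOOO.................
329 ........OOOOOOOOOOOO................
330 ........OOOOOOOOOOOOOw..............
331 ..O......OOOOOOOOOOOOwwdw........O.w
332 .O......OOOOOOOOOOOOOwwddw.........w
333 .........OOOOOOOOOOOOwwddd.........w
334 ......O...OOOOOOOOOOOwwddd.........w
335 ....O.....wOOOOOOOOOOOwdddd.......ww
336 .........wwOOOOOOOOOOOwdddw......www
337 ....OO...wwwOOOOOOOOOOOwdddw....wwwp
338 .....O...wwwOOOOOOOOOOOwwddd...wwwww
339 .........ddwwOOOOOOOOOOOwdddd.wwwwww
340 .........wddwOOOOOOOOOOOwwddddwwwwww
341 ....O....ddddwOOOOOOOOOOOwddddwdwwww
342 ..........dddwwOOOOOOOOOwwddddwwwwww
343 ..........ddddwwOOOOOOwwwddddddwwwww
344 ..........wwdddwwwwwwwwddddddwwwwwww
345 ..........wddddddddwddddddddddpwwwww
346 .........wwwdddddddddddddddddpwwwwww
347 ...O...wwwwwwwwdddddddddddwdwwwwwwww
348 ......wwwwwwwwwwpdddddwddppppppwwwWW
349 .O..wwwwwwwwwwwwwwppppp
[... 752 characters left out ...]
11 219:147/11 222:142/10 225:121/7 228:120/8 231:119/8 234:119/8 237:119/8 240:120/7 243:119/8 246:118/8 249:118/8 252:118/7 255:105/8 258:98/7 261:96/8 264:110/6 267:107/7 270:107/7 273:107/7 276:89/43 279:86/46 282:87/44
334 216:146/11 219:145/10 222:145/10 225:128/9 228:118/8 231:119/8 234:118/8 237:118/8 240:116/8 243:117/8 246:117/8 249:116/8 252:117/7 255:108/7 258:96/6 261:95/7 264:108/6 267:107/6 270:106/7 273:106/7 276:101/17 279:88/46 282:84/44
344 216:145/10 219:144/10 222:145/10 225:144/10 228:145/10 231:144/10 234:144/10 237:143/10 240:144/10 243:142/11 246:145/10 249:201/8 252:194/8 255:178/8 258:143/8 261:94/6 264:93/5 267:98/7 270:105/6 273:106/6 276:106/6 279:105/6 282:93/25
```

The disc now spans columns 181–202 with its bottom at row 348, over the pedestal at 184–203.5 with its bottom at 348. That is aligned to about 2 mm, and the wrist view shows the shaft centred under the tool at column 325. I'll lower to contact.

Request:
{"op": "servo_tool", "data": {"rows": [[[12, 0, 0, 1, 0, 0, 0], [12, 0, 0, 2, 0, 0, 0], [12, 0, 0, 2, 0, 0, 0]]]}}

```text
clock: 25.72
position: [598.1, -276.0, 86.6]
ee_rot: [0.716, -0.698, 0.0, -0.0]
contact_force: [0.4, 0.4, -0.1]
gripper_width: 22.2
grasp_force: 58.9
```

Request:
{"op": "servo_tool", "data": {"rows": [[[12, 0, 0, 0.7, 0, 0, 0], [12, 0, 0, 1.4, 0, 0, 0], [12, 0, 0, 1.4, 0, 0, 0]]]}}

```text
clock: 26.1
position: [598.1, -276.0, 85.2]
ee_rot: [0.716, -0.698, 0.0, -0.0]
contact_force: [0.6, 0.5, -0.9]
gripper_width: 22.0
grasp_force: 58.9
```

Request:
{"op": "servo_tool", "data": {"rows": [[[12, 0, 0, 0.5, 0, 0, 0], [12, 0, 0, 1, 0, 0, 0], [12, 0, 0, 1, 0, 0, 0]]]}}

```text
clock: 26.48
position: [598.3, -276.1, 85.0]
ee_rot: [0.716, -0.698, 0.001, -0.0]
contact_force: [-1.5, 0.6, 3.7]
gripper_width: 22.4
grasp_force: 59.0
```

Request:
{"op": "servo_tool", "data": {"rows": [[[12, 0, 0, 0.5, 0, 0, 0], [12, 0, 0, 1, 0, 0, 0], [12, 0, 0, 1, 0, 0, 0]]]}}

```text
clock: 26.85
position: [598.2, -276.2, 84.9]
ee_rot: [0.716, -0.698, 0.001, -0.0]
contact_force: [-3.1, 2.0, 7.2]
gripper_width: 22.0
grasp_force: 59.5
```

Contact came at the expected height, with 7 N. I'll ease the preload, open and retreat straight up.

Request:
{"op": "servo_tool", "data": {"rows": [[[12, 0, 0, -1, 0, 0, 0], [16, 0, 0, -1.2, 0, 0, 0], [24, 0, 0, -1.2, 0, 0, 0], [35, 0, 0, -1.2, 0, 0, 0], [48, 0, 0, -1.2, 0, 0, 0], [60, 0, 0, -1.2, 0, 0, 0], [60, 0, 0, -1.2, 0, 0, 0], [60, 0, 0, -10, 0, 0, 0], [60, 0, 0, -25, 0, 0, 0], [60, 0, 0, -50, 0, 0, 0]]]}}

```text
clock: 28.1
position: [597.9, -276.0, 134.2]
ee_rot: [0.716, -0.698, 0.0, -0.0]
contact_force: [0.6, -1.2, 0.2]
gripper_width: 60.0
grasp_force: 0.0
```

Request:
{"op": "servo_tool", "data": {"rows": [[[60, -10, 0, -40, 0, 0, 0], [60, -40, 0, -80, 0, 0, 0], [60, -90, 0, -110, 0, 0, 0], [60, -130, 0, -110, 0, 0, 0], [60, -130, 0, -110, 0, 0, 0]]]}}

```text
clock: 28.72
position: [594.9, -143.8, 245.7]
ee_rot: [0.718, -0.697, 0.001, -0.002]
contact_force: [-0.4, -0.1, -0.5]
gripper_width: 59.9
grasp_force: 0.0
```

Run:
```python
from cmap import *
st(); s,Q=snap('scene','s20'); cm(s,322,352,172,210); t,P=snap('top','t20')
h=cv2.cvtColor(s,cv2.COLOR_BGR2HSV);m=cv2.inRange(h,(5,80,60),(22,255,255))
for c in cv2.findContours(m,0,1)[0]:
    if cv2.contourArea(c)>60: print(cv2.contourArea(c),cv2.boundingRect(c))
h=cv2.cvtColor(t,cv2.COLOR_BGR2HSV);m=cv2.inRange(h,(5,90,50),(22,255,255))
for c in cv2.findContours(m,0,1)[0]:
    if cv2.contourArea(c)>30: print('top',cv2.contourArea(c),cv2.boundingRect(c),plane(P,[cv2.minAreaRect(c)[0]],115).round(1),plane(P,[cv2.minAreaRect(c)[0]],128).round(1))
```

```text
t 28.73 p [ 594.9 -143.8  245.7] psi -1.5411 tilt 0.0044 q [ 0.03  0.34  0.03 -0.   -1.25  0.  ] F [-0.4 -0.1 -0.5] w 59.9 g 0.0
322 wwww.........OOOOOOOOOOOw...........w.
323 wwwwww.......OOOOOOOOOOOO............w
324 wwwdwwwwwwwOOOOOOOOOOOOOOO.......w....
325 wwwwwwwwwwOOOOOOOOOOOOOOOOw.......w.w.
326 wwwwwwwwwwOOOOOOOOOOOOOOOOOw..www.w.ww
327 wwwwdwwwwOOOOOOOOOOOOOOOOOOwwwwwwwwwww
328 wwwwwdwwwOOOOOOOOOOOOOOOOOOwwwwwwwwwww
329 wwwwwwwwOOOOOOOOOOOOOOOOOOOwwwwwwwwwwW
330 wwwwwwwwOOOOOOOOOOOOOOOOOOwwpdwwwwwpWW
331 wwdwwwwwOOOOOOOOOOOOOOOOOOwpppwwwwWWWW
332 wwwwwdwwwOOOOOOOOOOOOOOOOOOwppppwWWWWP
333 wwwwwwwwwOOOOOOOOOOOOOOOOOOwPPpWWWWWWW
334 wwwwwwwwwwOOOOOOOOOOOOOOOOOwpPPWWWWWWW
335 wwwwwwwwwwOOOOOOOOOOOOOOOOOOwPPWWWWWWW
336 wwwwwwwwwwwOOOOOOOOOOOOOOOOOwPPWWWWWWW
337 wwwwwwwwwwwwOOOOOOOOOOOOOOOOwWPPWWWWWW
338 wwwwwwwwwwwwOOOOOOOOOOOOOOOOwPPWWWWWWW
339 wwwwwwwwwwwwwOOOOOOOOOOOOOOwwPPpWWWWWW
340 wwwwwwwwwwdpwOOOOOOOOOOOOOOwWPppWWWWWW
341 wwwwwwwwwwppwwOOOOOOOOOOOOwwPPppWWWWWW
342 wwwwwwwwwdpppwOOOOOOOOOOOwwPPpppWWWWWW
343 wwwwwwwwwwppppwwOOOOOOOOwpPPPppWWWWWWW
344 wwwwwwwwwwwpppppwwwwwwwwWPPppppWWWWWWW
345 wwwwwwwwwwwwppPPWppppWWPPPppppWWWWWWWW
346 wwwwwwwwwwwpWppPPPPPPPPPppppppWWWWWWWW
347 wwwwwwwwwwWWWWppppPPPPppppppppWWWWWWWW
348 wwwwwwwwWWWWWWWppppppppppppppppWWWWWWW
349 wwwwwwWWWWWWWWWWWpppppppppwppppWWWWWWW
350 wwwwwWWWWWWWWWWWWWWpwppppppppppWWWWWWW
351 wwwwWWWWWWWWWWWWWWWWWpppppppppppWWWWWW
599.5 (324, 362, 22, 38)
276.5 (181, 322, 18, 22)
755.0 (258, 241, 45, 43)
2461.5 (526, 0, 114, 44)
top 177.0 (548, 186, 42, 47) [[ 714.9 -520.2  115. ]] [[ 712.5 -512.2  128. ]]
top 238.0 (388, 171, 18, 20) [[ 773.1 -151.8  115. ]] [[ 769.9 -149.1  128. ]]
```

The holder stands upright on the pedestal. The cork base sits at (191.9, 337) against (192.6, 336.4) expected, so it is about 1–2 mm off centre. The hook lies unmoved where it was laid, and the arm is clear of everything.

```bash
python3 -c "
from bench import arm
print(arm.job_done())"
```

```text
the job is handed in; nothing more can be done
None
```

The job is handed in: I drew the holder out with the hook, laid the hook flat on the bench, and set the holder upright on the pedestal about 1–2 mm off centre by the scene camera, finishing at about 29 s; no verdict came back.

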